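# Return spring onto the sauce pump rod

## Task

Put the larger coil spring (the one with the tight open bottom coil) back on the sauce pump: thread it, tight coil down, over the end of the upright rod, twisting it a little whenever the bottom coil snags on one of the rod's two side nibs, until it stands all the way down in the cup, then let go. Work gently: when it snags, do not crush the spring solid to force it past a nib, and do not push the other things on the board about.

Things in the scene. Friction and masses are not known exactly. Their poses are not given: they have to be found in the camera images.
- spring: Return spring of the pump: steel compression spring, 34 mm outer diameter, 70 mm tall, about 60 g, the larger of two springs, standing upright, tight coil down, on the cutting board (board top 12 mm above the table). Origin: centre of its underside; z up its axis; +x points to the middle of the bottom coil's gap. Coils are 28 mm inside, only the bottom coil is tighter.
- spring_grip (a point): On the spring's axis, 58 mm above its underside. Grip across the 34 mm diameter here. Only the upper 36 mm may be gripped (34 to 70 mm up); the part below slides up into it when the spring is compressed: 1.5 N preload, then 0.5 N per mm, solid after 12 mm (7.5 N).
- spring_foot (a point): Centre of the underside of the bottom coil, moving with it in compression. This coil is tight (wire 3 mm, 14.4 mm inside, 20 mm outside) and an open C: its 90 degree gap (between the wire ends' centres) is centred on the spring's +x. A rod nib passes only through the gap, within about 20 degrees of its middle.
- pump: Sauce pump fixed on the board: flange 104 mm across, 10 mm thick; body 54 mm across; on top a shallow cup, 49 mm outside, 39 mm inside, rim 42 mm up; from its middle rises a vertical steel rod, 12 mm thick, round end. Origin: centre of the flange's underside; z up the rod; +x is where the short spout points (reaches 92 mm out, 26 mm high).
- cup_floor (a point): Centre of the cup's floor on the rod's axis, 34 mm above the pump's underside: the spring's foot belongs here. Axes as the pump's.
- rod_tip (a point): Top of the rod's round end, 90 mm above the cup floor. Rod and nibs do not turn under hand loads.
- upper_nib (a point): Point on the rod's axis at the height of the upper nib, 74 mm above the cup floor. The nib is a round side pin, 4 mm thick, reaching 12 mm from the axis. It points somewhere within 46 degrees either side of the spout's direction; exactly where differs each time and is not measured (axes here are the pump's): see or feel it.
- lower_nib (a point): Point on the rod's axis at the height of the lower nib, 46 mm above the cup floor. Same pin as the upper nib, but pointing 95 degrees further counter-clockwise, seen from above, than the upper one.
- knob: Bystander: black mushroom-shaped plastic pump knob standing stem down, 48 mm across, 32 mm high, loose on the board. Origin at its underside.
- gasket: Bystander: flat black rubber ring, 44 mm across, 6 mm thick, loose on the board. Origin at its underside.
- small_spring: Bystander: the wrong spring: a small straight-sided coil spring, 17 mm across, 35 mm tall, standing, loose on the board. Origin at its underside.
- squeeze_a: Bystander: standing bottle, 56 mm across, 150 mm tall, loose on the board. Origin at its underside.
- squeeze_b: Bystander: standing bottle, 56 mm across, 150 mm tall, loose on the board. Origin at its underside.
- scraper: Bystander: spatula lying flat on the board. Origin at its underside.
- sauce_cup: Bystander: small round steel bowl, 70 mm across, 40 mm high, loose on the board. Origin at its underside.

How it is judged:
By the outcome, as a careful person would: the job done as asked, in the order asked, and still so for the second after the job is handed in, with the robot touching nothing.
It also fails if it takes over 67 s, if anything falls off the work surface, if the arm or the gripper's body presses on something with over 40 N, if the wrist force passes 120 N, or if a joint passes its speed limit or range.

## Robot

A 7-joint arm with a two-finger parallel gripper is mounted at the origin on the work surface. World frame = base frame: x ahead of the robot, y to its left, z up, the work surface at z = 0. Lengths are in m, angles in rad, forces in N, time in s.
With the tool pointing down it reaches from about 0.425 to 0.875 m from the base axis. Payload 4.7 kg.
Tool frame: the origin (TCP) lies at the very end of the fingers, on their centre line; the grasp point (between the pads) lies 19 mm behind it; z points along the fingers, y is the direction in which the jaws open and shut (so a half turn about z gives the same grasp; the last joint's range is limited). The gripper opens to 87 mm and grips with 3 to 60 N. Pads are 19 mm wide; open, the fingers measure 117 mm over their backs; the gripper's body (75 mm by 190 mm) begins 51 mm behind the grasp point.
Start: joints at [1.261, 0.321, -0.07, 1.45, 0.023, 1.371, -0.057], TCP at [0.207, -0.616, 0.223] pointing down, gripper open.
Joint ranges: [-2.86, 2.86], [-0.3, 2.09], [-1.38, 1.24], [0.06, 2.45], [-1.56, 4.7], [0.09, 2.05], [-2.69, 2.69]. Speed limits (rad/s): [2.57, 2.57, 3.14, 3.14, 3.14, 3.14, 3.14].

## Interface

Orientations are given as a rotation vector (axis times angle).
In Python, from bench import ctrl, get_image, camera_info gives the robot as it stands.
- The arm moves only by the tool carry_out, never from a script. Its argument "commands" is a list of rows, each an object of numbers: "tx", "ty", "tz": the shift along the tool's x, y, z in m; "rx", "ry", "rz": the turn, a rotation vector about the tool's x, y, z in rad; "jaw": the opening, from 0 (shut) to 1 (fully open). In form: [{"tx": .., "ty": .., "tz": .., "rx": .., "ry": .., "rz": .., "jaw": ..}, ...]. A call has 1 to 12 rows; each row is the pose to reach, as a shift and turn from the pose commanded when the call began, along the tool's axes at that moment; what a row does not reach only later rows make up. A row lasts 1/8 s, in which the tool goes at most 62.5 mm and 10.7 degrees, less where a joint would pass 70% of its speed; a pose out of reach is approached as far as the arm can. A call with a gripper value outside its range is refused whole. The fingers move at their own pace and stop on an object; "grip_force" is the grip in N (left out, the last holds). Time passes only in rows, so rows that repeat a pose let the fingers close. It gives the time, the measured TCP pose, the force and the opening at its end, in the units of the state.
- ctrl.get_state(): the state, without advancing time (a new reading comes with each control period).
- get_image(name): name is "side" or "top"; returns the picture (400x640x3 uint8, red, green, blue); there is no depth.
- camera_info(name): a dict with "intrinsics" (3x3 intrinsics, pixels), "R" (3x3) and "t" (3): a world point X has camera coordinates R X + t. Camera axes: x right, y down, z forward; pixel columns grow to the right and rows downward; lengths in m; the calibration is good to about 2 mm. A picture is of the moment at which its call begins. camera_info takes no time and is no camera call.
- ctrl.close_job(): hands the job in, once; it reports no verdict.
The state is a dict: "time": time; "joint_positions": joint angles; "qd": joint speeds; "joint_torque": joint torques, N m; "position": TCP position; "tool_rot": TCP orientation; "ft_force": force on the tool from outside, world axes, zero at the start; "torque": the same for the moment, N m; "grip_width": opening from 0.0 (shut) to 1.0 (fully open).
Only numpy, scipy, OpenCV 4.12 (cv2) and the standard library are available. Lean on these libraries where they do the work, as an engineer would, in place of code of your own. Each camera call takes 0.05 s, during which the arm holds its last target.

## Working session

There is one attempt and no reset: what is moved stays moved. The work goes in short steps, Python scripts to look and compute and a tool call to move; the robot and the scene stay as the last step left them, time stands still between calls to the robot, and variables do not carry over. Pictures are saved under pics/ and viewed, and the job is handed in when it is done.

Besides the shell and the picture viewer there is one more tool, called after ">>>" in YAML: its name, and indented under it one key for each argument. carry_out: Moves the arm, as the interface text tells. Its arguments: {"type":"object","properties":{"commands":{"type":"array"},"grip_force":{"type":"number"}},"required":["commands"]}

```bash
mkdir -p pics; ls
python3 - <<'E'
from bench import ctrl,get_image,camera_info
import cv2
s=ctrl.get_state()
for k in s: print(k,s[k])
for n in ("side","top"):
    im=get_image(n); cv2.imwrite(f"pics/{n}0.png",im[:,:,::-1])
    c=camera_info(n); print(n,c)
E
```

```text
pics
time 0.0
joint_positions [ 1.26111921  0.32178056 -0.07005543  1.45163908  0.02260531  1.37077922
 -0.05691356]
qd [ 0.00010671 -0.00177141  0.00085118  0.00069158  0.00044546  0.00133622
 -0.00174978]
joint_torque [-3.89510287e-04 -4.91285419e+01 -4.03964818e-01 -3.12524843e+01
 -6.36920985e-02  4.38659429e-02  2.01339521e-04]
position [ 0.20656285 -0.61574631  0.22150687]
tool_rot [-3.09876603e+00 -5.06066865e-01  6.31180595e-04]
ft_force [-0.34635587  0.26867358  0.8660496 ]
torque [ 0.04013253 -0.02242891 -0.05138236]
grip_width 0.9990412550540674
side {'intrinsics': array([[367.39735377,   0.        , 322.79027783],
       [  0.        , 367.39735377, 198.29581579],
       [  0.        ,   0.        ,   1.        ]]), 'R': array([[ 0.94193423, -0.33550593,  0.01398881],
       [-0.21397821, -0.63180742, -0.74500517],
       [ 0.25879188,  0.69875257, -0.666912  ]]), 't': array([-0.52781227,  0.20521874,  0.87596095])}
top {'intrinsics': array([[415.3031986 ,   0.        , 320.61361053],
       [  0.        , 415.3031986 , 197.42555203],
       [  0.        ,   0.        ,   1.        ]]), 'R': array([[ 0.01164349, -0.99984165,  0.01345723],
       [-0.99543731, -0.01286474, -0.09454665],
       [ 0.0947048 , -0.01229497, -0.99542947]]), 't': array([-0.0280727 ,  0.54349739,  1.39118339])}
```

View pics/side0.png

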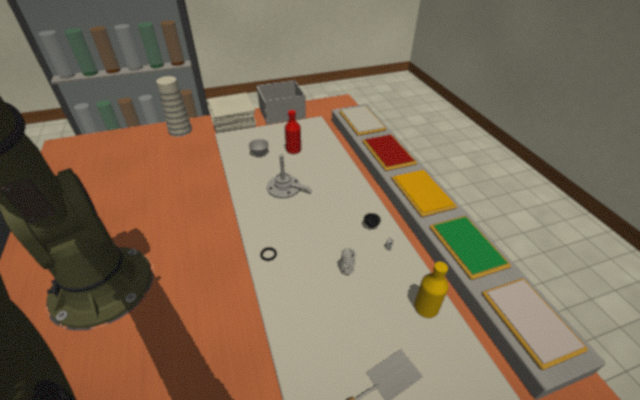

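View pics/top0.png

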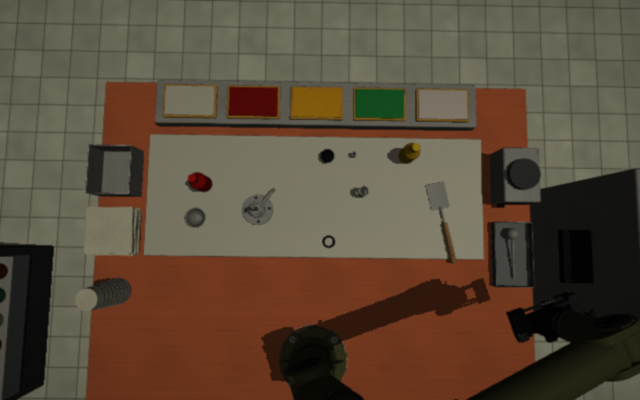

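```bash
cat > h.py <<'E'
import numpy as np,cv2
from bench import ctrl,get_image,camera_info
C={n:camera_info(n) for n in("side","top")}
def proj(n,X):
    c=C[n];p=c["intrinsics"]@(c["R"]@np.asarray(X,float)+c["t"]);return p[:2]/p[2]
def ray(n,uv):
    c=C[n];d=c["R"].T@np.linalg.solve(c["intrinsics"],[uv[0],uv[1],1.]);return -c["R"].T@c["t"],d
def onplane(n,uv,z):
    o,d=ray(n,uv);return o+d*(z-o[2])/d[2]
def tri(us,ut):
    A=[];b=[]
    for n,u in(("side",us),("top",ut)):
        o,d=ray(n,u);d/=np.linalg.norm(d);P=np.eye(3)-np.outer(d,d);A.append(P);b.append(P@o)
    return np.linalg.lstsq(np.vstack(A),np.hstack(b),rcond=None)[0]
def crop(im,u,v,w,h,k,f):
    u,v=int(u-w/2),int(v-h/2)
    c=cv2.resize(im[v:v+h,u:u+w,::-1],None,fx=k,fy=k,interpolation=cv2.INTER_CUBIC)
    cv2.imwrite(f,c);return u,v
E
python3 - <<'E'
from h import *
S=cv2.imread("pics/side0.png")[:,:,::-1];T=cv2.imread("pics/top0.png")[:,:,::-1]
a=[]
for im,u,v in((S,347,261),(S,287,178),(T,360,192),(T,260,205)):
    f="pics/tmp.png";print(crop(im,u,v,64,50,6,f));a.append(cv2.imread(f))
cv2.imwrite("pics/z0.png",np.vstack([np.hstack(a[:2]),np.hstack(a[2:])]))
E
```

```text
(315, 236)
(255, 153)
(328, 167)
(228, 180)
```

View pics/z0.png

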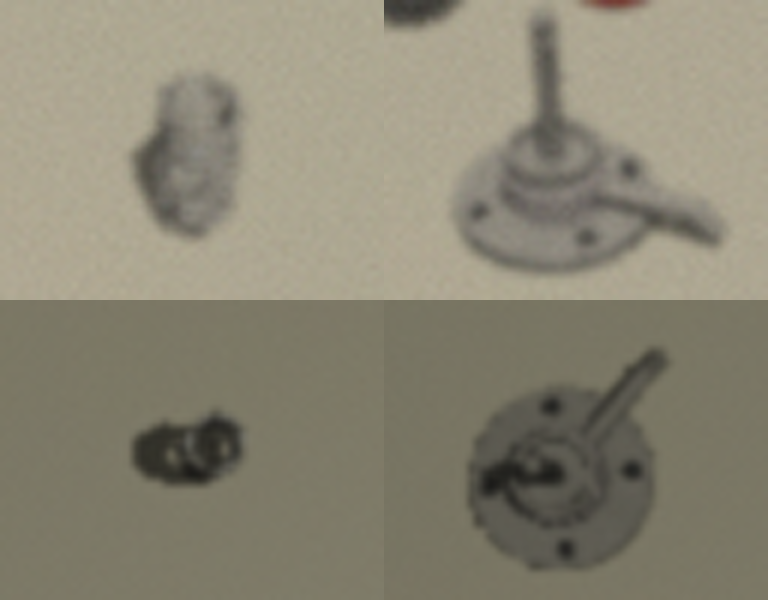

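Run:
```python
from h import *
for n in C: print(n,-C[n]["R"].T@C[n]["t"])
S=get_image("side");T=get_image("top")
ims=[np.mean([get_image(n).astype(float) for _ in range(3)],0) for n in("side","top")]
np.savez("pics/avg0.npz",s=ims[0],t=ims[1])
a=[]
for im,u,v,w in((ims[0],347,261,30),(ims[0],283,172,40),(ims[1],360,192,30),(ims[1],258,207,40)):
    u0,v0=u-w//2,v-w//2
    c=im[v0:v0+w,u0:u0+w].mean(2);c=(c-c.min())/(c.max()-c.min())*255
    c=cv2.resize(c.astype(np.uint8),(390,300) if 0 else (300,300),interpolation=cv2.INTER_NEAREST);a.append(c);print(u0,v0,300/w)
cv2.imwrite("pics/z1.png",np.vstack([np.hstack(a[:2]),np.hstack(a[2:])]))
for n in C:
  print(n,[proj(n,p).round(1) for p in ([.5,-.1,0],[.5,-.1,.1],[.6,.1,.05],[.6,.1,.14])])
```

```text
side [ 0.3143852  -0.65950539  0.74446135]
top [ 0.4095927  -0.00397174  1.43658858]
332 246 10.0
263 152 7.5
345 177 10.0
238 187 7.5
side [array([313.6, 261.7]), array([313.5, 235. ]), array([324.3, 190.2]), array([324.9, 165.2])]
top [array([343., 211.]), array([345.1, 209.1]), array([284.8, 179.7]), array([282.8, 175.7])]
```

View pics/z1.png

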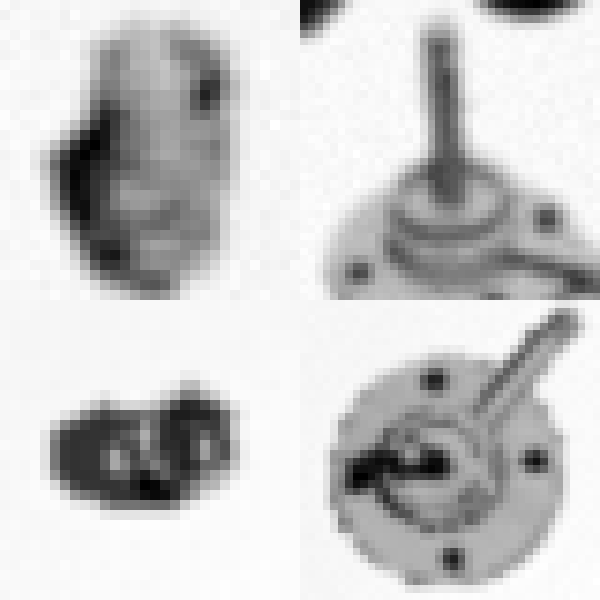

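Run:
```python
from h import *
P=onplane("top",(363.1,190.4),.082);print("spring top-view",P)
for z in(.012,.047,.082):print(proj("side",[P[0],P[1],z]),proj("top",[P[0],P[1],z]))
d=np.load("pics/avg0.npz");T=d["t"];S=d["s"]
# flange mask in top
g=T.mean(2);bg=np.median(g[150:240,200:240]);print(bg)
g2=S.mean(2);
np.set_printoptions(linewidth=200)
print(g[180:205,354:372].astype(int))
print(g2[244:278,336:360].astype(int))
m=((g<bg-10)*255).astype(np.uint8)[180:240,225:300]
m=cv2.morphologyEx(m,cv2.MORPH_CLOSE,np.ones((5,5)));m=cv2.morphologyEx(m,cv2.MORPH_OPEN,cv2.getStructuringElement(2,(13,13)))
c=max(cv2.findContours(m,0,1)[0],key=cv2.contourArea)
e=cv2.fitEllipse(c);print(e);u=(e[0][0]+225,e[0][1]+180);print(u,"pump at",onplane("top",u,.022))
```

```text
spring top-view [ 0.56346406 -0.16006486  0.082     ]
[345.92924766 270.33058515] [360.76363807 192.65721296]
[346.74872946 261.34058966] [361.90274236 191.55669812]
[347.61294278 251.85987413] [363.1 190.4]
111.0
[[115 114 115 114 115 115 114 115 115 115 115 115 115 115 116 115 115 116]
 [115 115 115 115 115 115 115 115 115 115 116 115 115 115 115 115 115 115]
 [115 115 115 115 115 115 115 115 115 115 115 115 115 115 115 115 115 115]
 [115 115 114 115 115 116 115 116 115 115 115 116 115 115 115 115 115 115]
 [115 115 115 115 115 115 116 115 115 111 111 114 116 115 116 115 115 116]
 [115 115 115 116 115 115 115 113 110  96  94 108 113 115 116 116 115 115]
 [113 109 113 115 116 115 111 103  92  72  74  90 100 110 116 116 116 116]
 [ 98  83  95 103 104 102  95  80  59  43  45  54  69  92 108 115 116 115]
 [ 62  53  60  63  63  69  66  51  39  39  41  42  48  66  95 112 116 116]
 [ 47  46  48  51  56  78  63  46  42  46  52  50  49  65 100 114 117 116]
 [ 47  47  52  60  66  89  67  46  42  43  52  65  55  63  99 115 116 116]
 [ 47  52  62  55  58  82  62  45  44  41  57  86  63  56  93
[... 3841 characters left out ...]
62 160 163 160 161]
 [161 162 163 160 149 131 115 107 106 108 111 112 116 128 138 146 150 157 160 163 161 160 161 161]
 [160 162 161 161 160 151 139 130 121 113 107 106 111 128 148 157 157 160 162 163 161 161 160 162]
 [162 163 162 161 163 159 154 152 145 135 126 124 130 141 156 160 162 161 162 159 161 162 163 161]
 [162 163 164 164 162 163 161 163 159 156 153 150 152 158 162 161 161 162 163 161 162 161 161 161]
 [161 164 163 162 162 162 164 163 162 162 161 160 161 161 163 161 161 162 161 162 161 162 161 159]]
((32.22963333129883, 29.18183708190918), (30.07892608642578, 31.026857376098633), 59.445560455322266)
(257.2296333312988, 209.18183708190918) pump at [0.50117155 0.19395087 0.022     ]
```

Run:
```python
from h import *
np.set_printoptions(linewidth=220)
d=np.load("pics/avg0.npz");T=d["t"].mean(2);S=d["s"].mean(2)
x,y=.5012,.194
for z in(.046,.092,.120,.136):print(z,proj("side",[x,y,z]).round(2),proj("top",[x,y,z]).round(2))
a=np.arange(-90,10,15)
for n,z in(("side",.120),("top",.120)):
  print(n,[(int(q),proj(n,[x+.011*np.cos(np.radians(q)),y+.011*np.sin(np.radians(q)),z]).round(1).tolist()) for q in a])
print(proj("side",[x,y-.011,.092]),proj("side",[x+.011,y,.092]))
print("cols",np.arange(272,292));
for r in range(150,182):print(r,S[r,272:292].astype(int))
print("top cols",np.arange(248,268))
for r in range(196,218):print(r,T[r,246:268].astype(int))
```

```text
0.046 [283.04 178.82] [256.22 208.7 ]
0.092 [282.13 166.61] [254.22 207.74]
0.12 [281.55 158.83] [252.93 207.12]
0.136 [281.21 154.26] [252.17 206.76]
side [(-90, [282.5, 161.0]), (-75, [283.5, 160.7]), (-60, [284.3, 160.3]), (-45, [284.9, 159.8]), (-30, [285.2, 159.3]), (-15, [285.4, 158.7]), (0, [285.2, 158.1])]
top [(-90, [256.4, 207.2]), (-75, [256.3, 206.3]), (-60, [256.0, 205.4]), (-45, [255.5, 204.7]), (-30, [254.8, 204.1]), (-15, [253.9, 203.8]), (0, [253.0, 203.7])]
[283.10119957 168.76226226] [285.75087467 165.89257515]
cols [272 273 274 275 276 277 278 279 280 281 282 283 284 285 286 287 288 289 290 291]
150 [160 161 160 161 163 161 160 161 160 162 162 161 153 130  95  68  48  45  46  48]
151 [163 161 162 164 163 162 162 162 161 162 160 160 160 146 121  87  62  50  52  47]
152 [161 161 161 162 162 161 161 162 161 160 159 161 161 157 138 115  89  72  65  60]
153 [161 161 162 162 162 161 162 160 157 155 155 157 161 161 153 140 124 107  98  87]
154 [161 161 160 162 161 160 159 154 149 145 144 153 159 161 161 155 149 140 133 123]
155 [162 162 164 160 162 161 156 147 139 135 13
[... 3315 characters left out ...]
 50 65 61 42 33 33 47 75 86 87 84 82 71 69 76 82 66]
209 [34 35 35 42 34 39 42 40 33 30 32 45 69 83 87 88 84 72 68 74 84 80]
210 [28 34 42 58 51 46 50 52 50 47 49 61 78 84 84 82 85 75 68 75 85 89]
211 [37 47 45 58 69 69 78 82 81 79 78 80 84 83 77 72 82 83 71 79 88 90]
212 [61 70 52 49 72 81 85 88 88 87 86 85 83 74 67 69 72 81 72 81 86 88]
213 [84 82 61 44 59 74 77 82 86 85 83 82 77 64 65 69 68 69 73 82 87 88]
214 [88 87 79 59 49 60 70 74 80 80 77 75 74 70 70 69 69 71 81 86 87 88]
215 [88 88 87 79 61 56 57 69 78 81 80 75 72 68 62 65 72 82 87 88 87 87]
216 [89 88 88 87 83 77 64 67 69 71 73 67 66 71 62 67 80 87 89 88 88 87]
217 [88 89 89 89 88 87 83 80 65 61 71 66 67 76 80 83 87 89 89 89 90 89]
```

```bash
cat >> h.py <<'E'
from scipy.spatial.transform import Rotation as Ro
def plan(target,yaw_y_deg=None):
    s=ctrl.get_state();R=Ro.from_rotvec(s["tool_rot"]);p=np.array(s["position"])
    y=R.as_matrix()[:,1];cur=np.degrees(np.arctan2(y[1],y[0]))
    if yaw_y_deg is None:yaw_y_deg=cur
    a=np.radians(yaw_y_deg);Y=np.array([np.cos(a),np.sin(a),0]);Z=np.array([0,0,-1.]);X=np.cross(Y,Z)
    G=Ro.from_matrix(np.c_[X,Y,Z])
    print("yaw_y",cur.round(2),"t",R.inv().apply(np.array(target)-p).round(4),"r",(R.inv()*G).as_rotvec().round(4))
def st():
    s=ctrl.get_state();y=Ro.from_rotvec(s["tool_rot"]).as_matrix()[:,1]
    print("t",round(s["time"],2),"p",np.round(s["position"],4),"yaw",np.degrees(np.arctan2(y[1],y[0])).round(1),"F",np.round(s["ft_force"],2),"T",np.round(s["torque"],3),"w",round(s["grip_width"],4),"q",np.round(s["joint_positions"],2))
E
python3 -c "
from h import *
st();plan([.562,-.16,.16],-16)"
```

```text
t 0.5 p [ 0.2068 -0.6163  0.2226] yaw -71.4 F [ 0.28  0.3  -0.18] T [0.02  0.004 0.004] w 0.9981 q [ 1.26  0.32 -0.07  1.45  0.02  1.37 -0.06]
yaw_y -71.45 t [ 0.4819 -0.3195  0.0625] r [ 1.000e-04  1.000e-04 -9.677e-01]
```

>>> carry_out:
  commands:
    - {"tx": 0.16,"ty": -0.106,"tz": 0.0,"rz": -0.32}
    - {"tx": 0.16,"ty": -0.106,"tz": 0.0,"rz": -0.32}
    - {"tx": 0.16,"ty": -0.106,"tz": 0.0,"rz": -0.32}
    - {"tx": 0.16,"ty": -0.106,"tz": 0.0,"rz": -0.32}
    - {"tx": 0.482,"ty": -0.3195,"tz": 0.03,"rz": -0.968}
    - {"tx": 0.482,"ty": -0.3195,"tz": 0.03,"rz": -0.968}
    - {"tx": 0.482,"ty": -0.3195,"tz": 0.03,"rz": -0.968}
    - {"tx": 0.482,"ty": -0.3195,"tz": 0.03,"rz": -0.968}
    - {"tx": 0.482,"ty": -0.3195,"tz": 0.06,"rz": -0.968}
    - {"tx": 0.482,"ty": -0.3195,"tz": 0.06,"rz": -0.968}
    - {"tx": 0.482,"ty": -0.3195,"tz": 0.06,"rz": -0.968}
    - {"tx": 0.482,"ty": -0.3195,"tz": 0.06,"rz": -0.968}

```text
invalid input
```

Run:
```python
from h import *
st();plan([.562,-.16,.052],-16)
a=[]
for n,u,v in(("side",347,240),("top",362,190)):
    f="pics/tmp.png";print(crop(get_image(n),u,v,80,80,5,f));a.append(cv2.imread(f))
cv2.imwrite("pics/z2.png",np.hstack(a))
```

```text
t 0.5 p [ 0.2068 -0.6163  0.2226] yaw -71.4 F [ 0.28  0.3  -0.18] T [0.02  0.004 0.004] w 0.9981 q [ 1.26  0.32 -0.07  1.45  0.02  1.37 -0.06]
yaw_y -71.45 t [ 0.4819 -0.3195  0.1705] r [ 1.000e-04  1.000e-04 -9.677e-01]
(307, 200)
(322, 150)
```

View pics/z2.png

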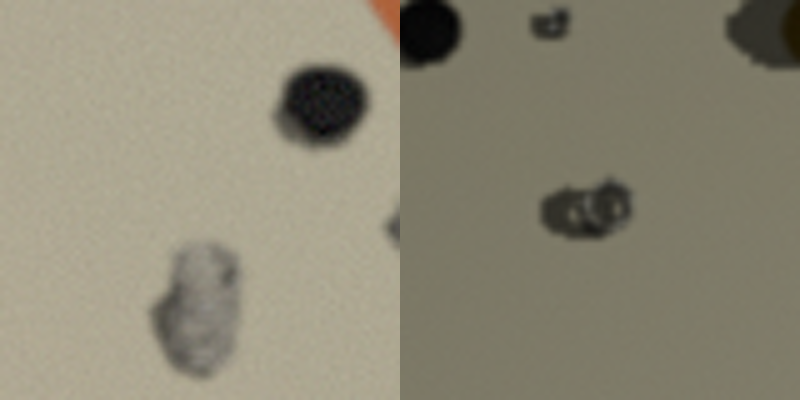

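The move was refused, probably because every row needs all seven keys. The pictures are unchanged: the spring is still at side (347,261) and top (363,191).

>>> carry_out:
  commands:
    - {"tx": 0.16,"ty": -0.106,"tz": 0.0,"rx": 0,"ry": 0,"rz": -0.32,"jaw": 1}
    - {"tx": 0.16,"ty": -0.106,"tz": 0.0,"rx": 0,"ry": 0,"rz": -0.32,"jaw": 1}
    - {"tx": 0.16,"ty": -0.106,"tz": 0.0,"rx": 0,"ry": 0,"rz": -0.32,"jaw": 1}
    - {"tx": 0.482,"ty": -0.3195,"tz": 0.03,"rx": 0,"ry": 0,"rz": -0.968,"jaw": 1}
    - {"tx": 0.482,"ty": -0.3195,"tz": 0.03,"rx": 0,"ry": 0,"rz": -0.968,"jaw": 1}
    - {"tx": 0.482,"ty": -0.3195,"tz": 0.03,"rx": 0,"ry": 0,"rz": -0.968,"jaw": 1}
    - {"tx": 0.482,"ty": -0.3195,"tz": 0.03,"rx": 0,"ry": 0,"rz": -0.968,"jaw": 1}
    - {"tx": 0.482,"ty": -0.3195,"tz": 0.06,"rx": 0,"ry": 0,"rz": -0.968,"jaw": 1}
    - {"tx": 0.482,"ty": -0.3195,"tz": 0.06,"rx": 0,"ry": 0,"rz": -0.968,"jaw": 1}
    - {"tx": 0.482,"ty": -0.3195,"tz": 0.06,"rx": 0,"ry": 0,"rz": -0.968,"jaw": 1}
    - {"tx": 0.482,"ty": -0.3195,"tz": 0.06,"rx": 0,"ry": 0,"rz": -0.968,"jaw": 1}
    - {"tx": 0.482,"ty": -0.3195,"tz": 0.06,"rx": 0,"ry": 0,"rz": -0.968,"jaw": 1}

```text
time: 2.1
position: [0.5615, -0.1619, 0.1628]
tool_rot: [2.51, 1.888, -0.001]
ft_force: [0.4, -0.3, -0.4]
grip_width: 1.004
```

Run:
```python
from h import *
st();plan([.562,-.16,.052],-16)
a=[]
for n,u,v in(("side",347,240),("top",362,190)):
    f="pics/tmp.png";print(crop(get_image(n),u,v,80,80,5,f));a.append(cv2.imread(f))
cv2.imwrite("pics/z3.png",np.hstack(a))
```

```text
t 2.1 p [ 0.5615 -0.1619  0.1628] yaw -16.1 F [ 0.43 -0.28 -0.42] T [-0.013 -0.079 -0.02 ] w 1.0035 q [ 0.69  0.26 -0.53  1.68  0.14  1.24 -0.15]
yaw_y -16.1 t [ 0.0021 -0.      0.1108] r [ 0.0001  0.0013 -0.0018]
(307, 200)
(322, 150)
```

View pics/z3.png

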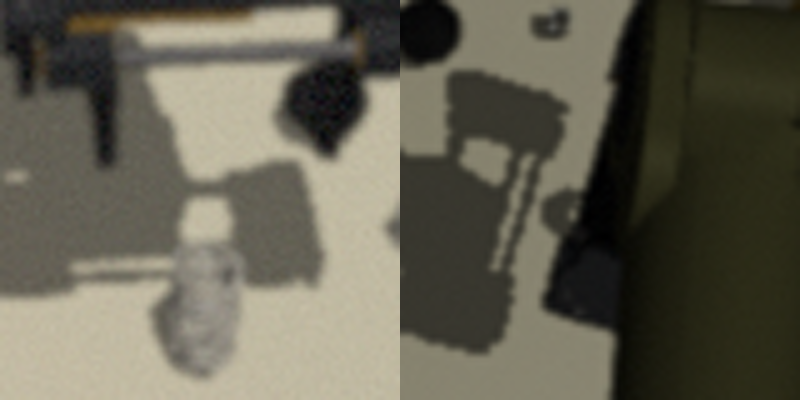

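Run:
```python
from h import *
p=np.array([.5615,-.1619,.1628]);y=np.array([np.cos(np.radians(-16.1)),np.sin(np.radians(-16.1)),0])
for k in(-.05,-.0435,0,.0435,.05):print(k,proj("side",p+k*y))
print(proj("side",[.562,-.16,.082]))
```

```text
-0.05 [326.37652238 229.46059207]
-0.0435 [329.36466714 229.35565299]
0 [349.29363839 228.65577795]
0.0435 [369.10398693 227.96006876]
0.05 [372.05403218 227.85646767]
[347.02063264 251.99779265]
```

>>> carry_out:
  commands:
    - {"tx": 0.002,"ty": 0,"tz": 0.05,"rx": 0,"ry": 0,"rz": 0,"jaw": 1}
    - {"tx": 0.002,"ty": 0,"tz": 0.09,"rx": 0,"ry": 0,"rz": 0,"jaw": 0.7}
    - {"tx": 0.002,"ty": 0,"tz": 0.111,"rx": 0,"ry": 0,"rz": 0,"jaw": 0.55}
    - {"tx": 0.002,"ty": 0,"tz": 0.111,"rx": 0,"ry": 0,"rz": 0,"jaw": 0.5}
    - {"tx": 0.002,"ty": 0,"tz": 0.111,"rx": 0,"ry": 0,"rz": 0,"jaw": 0.45}
  grip_force: 12

```text
time: 2.82
position: [0.5633, -0.1592, 0.0529]
tool_rot: [2.508, 1.888, 0.001]
ft_force: [0.1, 0.0, 0.4]
grip_width: 0.627
```

Run:
```python
from h import *
st()
f="pics/z4.png";print(crop(get_image("side"),347,240,80,80,7,f))
```

```text
t 2.83 p [ 0.5633 -0.1592  0.0529] yaw -16.1 F [0.1  0.02 0.41] T [-0.011 -0.061 -0.02 ] w 0.6266 q [ 0.66  0.37 -0.52  1.79  0.21  1.03 -0.21]
(307, 200)
```

View pics/z4.png

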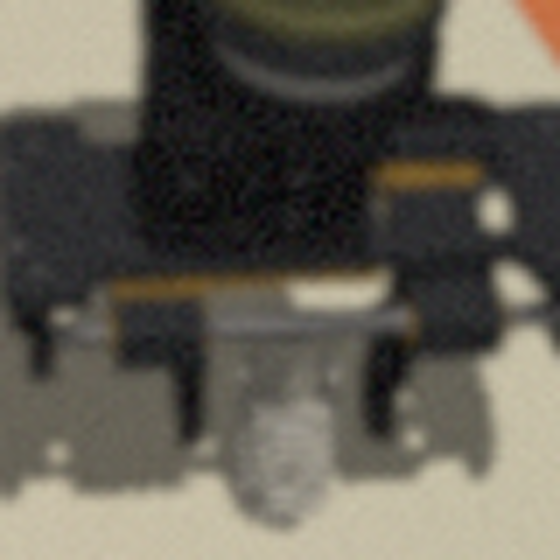

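>>> carry_out:
  commands:
    - {"tx": 0,"ty": 0,"tz": 0,"rx": 0,"ry": 0,"rz": 0,"jaw": 0.3}
    - {"tx": 0,"ty": 0,"tz": 0,"rx": 0,"ry": 0,"rz": 0,"jaw": 0.3}
    - {"tx": 0,"ty": 0,"tz": 0,"rx": 0,"ry": 0,"rz": 0,"jaw": 0.3}
    - {"tx": 0,"ty": 0,"tz": 0,"rx": 0,"ry": 0,"rz": 0,"jaw": 0.3}
    - {"tx": 0,"ty": 0,"tz": 0,"rx": 0,"ry": 0,"rz": 0,"jaw": 0.3}
    - {"tx": 0,"ty": 0,"tz": -0.005,"rx": 0,"ry": 0,"rz": 0,"jaw": 0.3}
    - {"tx": 0,"ty": 0,"tz": -0.05,"rx": 0,"ry": 0,"rz": 0,"jaw": 0.3}
    - {"tx": 0,"ty": 0,"tz": -0.1,"rx": 0,"ry": 0,"rz": 0,"jaw": 0.3}
  grip_force: 12

```text
time: 3.88
position: [0.5613, -0.1576, 0.1515]
tool_rot: [-2.506, -1.89, 0.003]
ft_force: [0.5, -0.6, -0.7]
grip_width: 0.392
```

Run:
```python
from h import *
st()
f="pics/z5.png";print(crop(get_image("side"),347,220,80,80,7,f))
```

```text
t 3.88 p [ 0.5613 -0.1576  0.1515] yaw -16.0 F [ 0.55 -0.65 -0.68] T [-0.061 -0.176 -0.017] w 0.3917 q [ 0.69  0.27 -0.54  1.7   0.15  1.22 -0.16]
(307, 180)
```

View pics/z5.png

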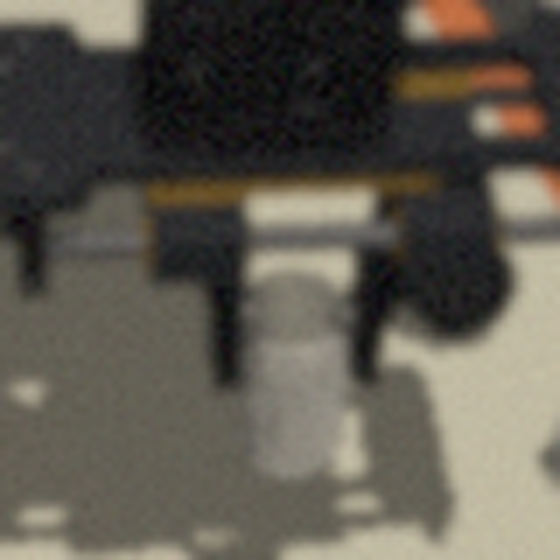

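```bash
cat >> h.py <<'E'
def plan2(target,yaw,tilt):
    s=ctrl.get_state();R=Ro.from_rotvec(s["tool_rot"]);p=np.array(s["position"])
    a=np.radians(yaw);Y=np.array([np.cos(a),np.sin(a),0]);Z=np.array([0,0,-1.]);X=np.cross(Y,Z)
    G=Ro.from_matrix(np.c_[X,Y,Z])*Ro.from_rotvec([-np.radians(tilt),0,0])
    print("z",G.as_matrix()[:,2].round(2),"t",R.inv().apply(np.array(target)-p).round(4),"r",(R.inv()*G).as_rotvec().round(4))
E
python3 -c "
from h import *
plan2([.5613,-.1576,.6],-16,0);plan2([.38,-.32,.65],-40,15);plan2([.215,-.45,.70],-64.5,35)"
```

```text
z [ 0.  0. -1.] t [-0.0007 -0.0007 -0.4403] r [0.0087 0.0004 0.0006]
z [ 0.2  -0.17 -0.97] t [-0.2068 -0.1299 -0.4913] r [-0.2492 -0.0563  0.4168]
z [ 0.25 -0.52 -0.82] t [-0.3771 -0.2523 -0.5423] r [-0.5651 -0.2616  0.8186]
```

>>> carry_out:
  commands:
    - {"tx": 0,"ty": 0,"tz": -0.2,"rx": 0,"ry": 0,"rz": 0,"jaw": 0.3}
    - {"tx": 0,"ty": 0,"tz": -0.2,"rx": 0,"ry": 0,"rz": 0,"jaw": 0.3}
    - {"tx": 0,"ty": 0,"tz": -0.2,"rx": 0,"ry": 0,"rz": 0,"jaw": 0.3}
    - {"tx": -0.207,"ty": -0.13,"tz": -0.49,"rx": -0.25,"ry": -0.056,"rz": 0.417,"jaw": 0.3}
    - {"tx": -0.207,"ty": -0.13,"tz": -0.49,"rx": -0.25,"ry": -0.056,"rz": 0.417,"jaw": 0.3}
    - {"tx": -0.207,"ty": -0.13,"tz": -0.49,"rx": -0.25,"ry": -0.056,"rz": 0.417,"jaw": 0.3}
    - {"tx": -0.207,"ty": -0.13,"tz": -0.49,"rx": -0.25,"ry": -0.056,"rz": 0.417,"jaw": 0.3}
    - {"tx": -0.207,"ty": -0.13,"tz": -0.49,"rx": -0.25,"ry": -0.056,"rz": 0.417,"jaw": 0.3}
    - {"tx": -0.207,"ty": -0.13,"tz": -0.49,"rx": -0.25,"ry": -0.056,"rz": 0.417,"jaw": 0.3}

```text
time: 5.05
position: [0.3856, -0.3155, 0.6322]
tool_rot: [2.634, 1.228, 0.153]
ft_force: [0.2, -0.9, -0.1]
grip_width: 0.392
```

Run:
```python
from h import *
st();plan2([.215,-.45,.70],-64.5,35)
cv2.imwrite("pics/s6.png",get_image("side")[:,:,::-1])
```

```text
t 5.05 p [ 0.3856 -0.3155  0.6322] yaw -40.0 F [ 0.16 -0.93 -0.13] T [0.168 0.208 0.012] w 0.3922 q [ 0.94 -0.06 -0.29  1.06  0.    1.88 -0.05]
z [ 0.25 -0.52 -0.82] t [-0.213  -0.0259 -0.076 ] r [-0.3504 -0.1772  0.3913]
```

View pics/s6.png

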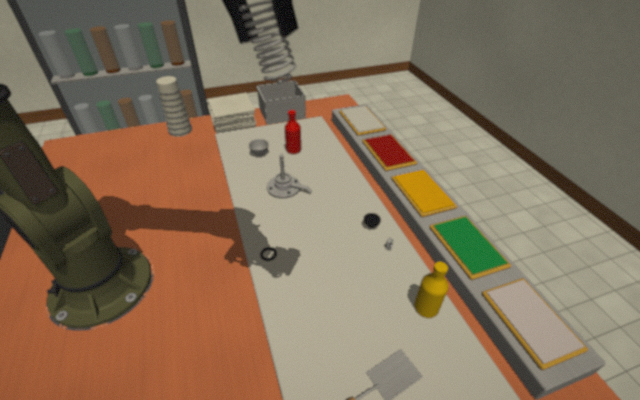

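Run:
```python
from h import *
im=cv2.imread("pics/s6.png")[:,:,::-1]
crop(im,275,55,80,80,7,"pics/z6.png")
```

```text
(no output)
```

View pics/z6.png

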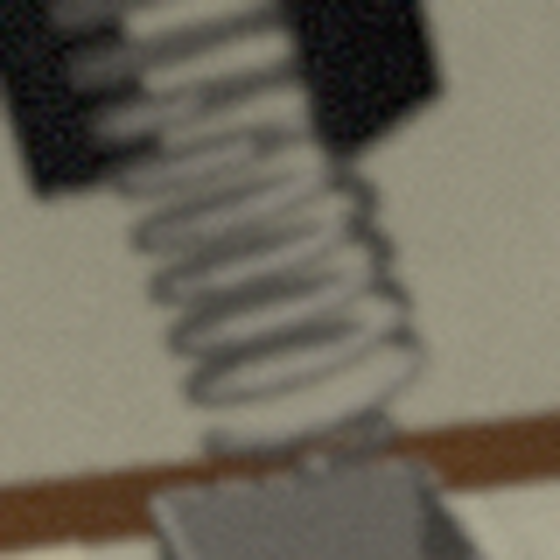

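Run:
```python
from h import *
plan2([.37,-.36,.60],-75,60)
print(proj("side",[.37,-.40,.58]),proj("side",[.37,-.36,.6]))
```

```text
z [ 0.22 -0.84 -0.5 ] t [-0.037   0.0063  0.0416] r [-0.758  -0.3701  0.4918]
[278.30289769 134.13657092] [265.24814609  90.94574613]
```

>>> carry_out:
  commands:
    - {"tx": -0.037,"ty": 0.006,"tz": 0.042,"rx": -0.758,"ry": -0.37,"rz": 0.492,"jaw": 0.3}
    - {"tx": -0.037,"ty": 0.006,"tz": 0.042,"rx": -0.758,"ry": -0.37,"rz": 0.492,"jaw": 0.3}
    - {"tx": -0.037,"ty": 0.006,"tz": 0.042,"rx": -0.758,"ry": -0.37,"rz": 0.492,"jaw": 0.3}
    - {"tx": -0.037,"ty": 0.006,"tz": 0.042,"rx": -0.758,"ry": -0.37,"rz": 0.492,"jaw": 0.3}
    - {"tx": -0.037,"ty": 0.006,"tz": 0.042,"rx": -0.758,"ry": -0.37,"rz": 0.492,"jaw": 0.3}
    - {"tx": -0.037,"ty": 0.006,"tz": 0.042,"rx": -0.758,"ry": -0.37,"rz": 0.492,"jaw": 0.3}
    - {"tx": -0.037,"ty": 0.006,"tz": 0.042,"rx": -0.758,"ry": -0.37,"rz": 0.492,"jaw": 0.3}

```text
time: 5.98
position: [0.438, -0.3123, 0.5336]
tool_rot: [2.031, 0.366, 0.014]
ft_force: [-0.5, -0.7, -0.8]
grip_width: 0.393
```

Run:
```python
from h import *
st();s=ctrl.get_state();R=Ro.from_rotvec(s["tool_rot"]).as_matrix();p=np.array(s["position"]);print(R.round(3))
im=get_image("side");cv2.imwrite("pics/s7.png",im[:,:,::-1])
u=proj("side",p+R[:,2]*.039);print("foot",u);print(crop(im,u[0],max(u[1],40),80,80,7,"pics/z7.png"))
```

```text
t 5.97 p [ 0.438  -0.3123  0.5336] yaw -59.5 F [-0.53 -0.71 -0.75] T [ 1.133  0.284 -0.025] w 0.3931 q [ 0.34 -0.3  -0.32  1.84  0.97  1.39 -1.28]
[[ 0.954  0.251  0.166]
 [ 0.263 -0.427 -0.865]
 [-0.146  0.869 -0.473]]
foot [335.59138028 148.4172849 ]
(295, 108)
```

View pics/z7.png

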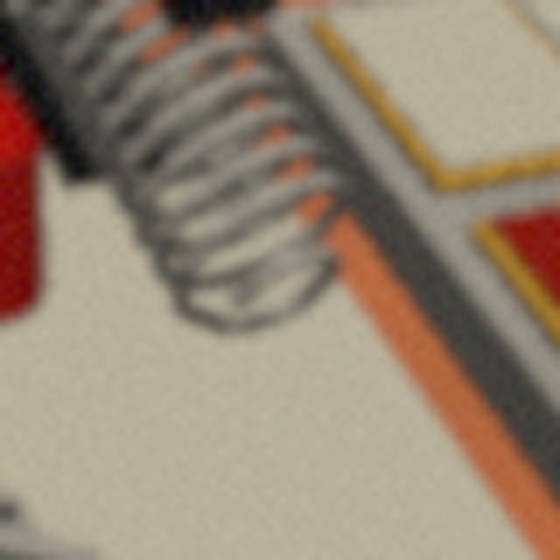

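Run:
```python
from h import *
plan2([.47,-.36,.50],-95,85)
print(proj("side",[.47,-.40,.50]))
```

```text
z [-0.09 -0.99 -0.09] t [ 0.0244 -0.0016  0.061 ] r [-0.3815 -0.2975  0.2406]
[376.3698437  183.84330789]
```

>>> carry_out:
  commands:
    - {"tx": 0.024,"ty": -0.002,"tz": 0.061,"rx": -0.38,"ry": -0.3,"rz": 0.24,"jaw": 0.3}
    - {"tx": 0.024,"ty": -0.002,"tz": 0.061,"rx": -0.38,"ry": -0.3,"rz": 0.24,"jaw": 0.3}
    - {"tx": 0.024,"ty": -0.002,"tz": 0.061,"rx": -0.38,"ry": -0.3,"rz": 0.24,"jaw": 0.3}
    - {"tx": 0.024,"ty": -0.002,"tz": 0.061,"rx": -0.38,"ry": -0.3,"rz": 0.24,"jaw": 0.3}
    - {"tx": 0.024,"ty": -0.002,"tz": 0.061,"rx": -0.38,"ry": -0.3,"rz": 0.24,"jaw": 0.3}

```text
time: 6.65
position: [0.4663, -0.3648, 0.5048]
tool_rot: [1.658, -0.083, -0.073]
ft_force: [-0.1, 0.0, 0.6]
grip_width: 0.393
```

Run:
```python
from h import *
st();s=ctrl.get_state();R=Ro.from_rotvec(s["tool_rot"]).as_matrix();p=np.array(s["position"]);print(R.round(3))
im=get_image("side");cv2.imwrite("pics/s8.png",im[:,:,::-1])
u=proj("side",p+R[:,2]*.039);print("foot",u)
for a in (R[:,0],R[:,1]):print(proj("side",p+R[:,2]*.039+.01*a))
print(crop(im,u[0],max(u[1],40),80,80,7,"pics/z8.png"))
```

```text
t 6.65 p [ 0.4663 -0.3648  0.5048] yaw -97.0 F [-0.11  0.02  0.62] T [ 1.348 -0.149 -0.026] w 0.3927 q [ 0.39  0.06 -0.46  1.87  1.46  1.7  -1.95]
[[ 0.995 -0.011 -0.097]
 [-0.098 -0.088 -0.991]
 [ 0.002  0.996 -0.089]]
foot [371.42463545 186.37149192]
[380.53493097 184.95894102]
[372.70572633 179.38346363]
(331, 146)
```

View pics/z8.png

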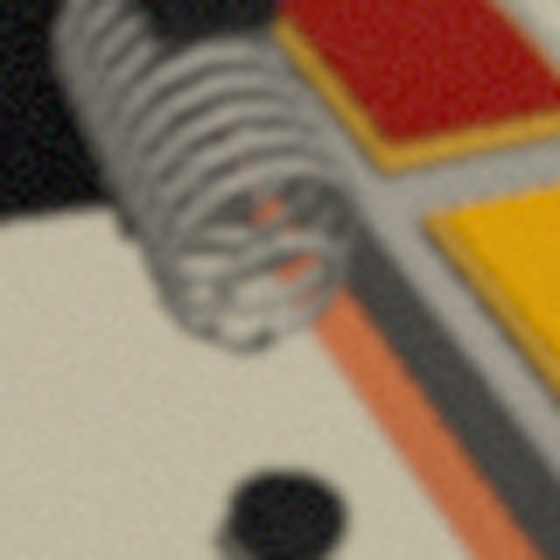

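Run:
```python
from h import *
im=np.mean([get_image("side").astype(float) for _ in range(3)],0)
c=im[168:200,350:386]
c=np.clip((c-40)*1.4,0,255).astype(np.uint8)[:,:,::-1]
cv2.imwrite("pics/z9.png",cv2.resize(c,None,fx=20,fy=18,interpolation=cv2.INTER_CUBIC))
```

View pics/z9.png

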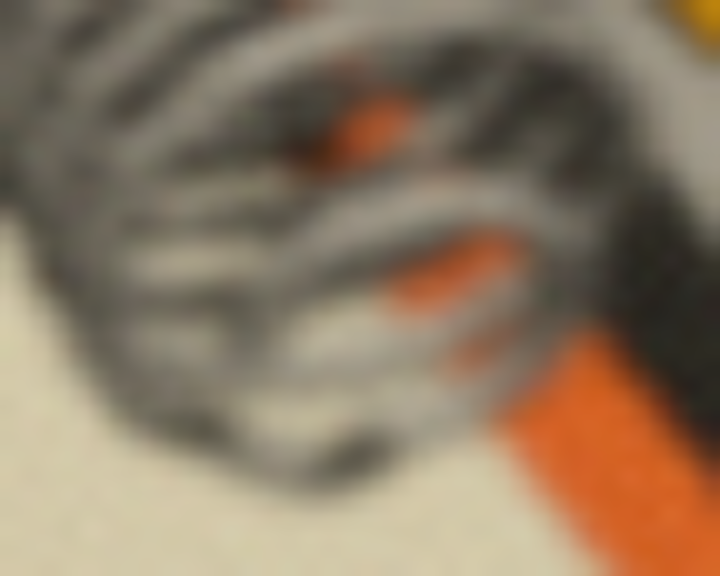

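Run:
```python
from h import *
plan2([.44,-.44,.54],-105,110)
print(proj("side",[.43,-.48,.54]))
```

```text
z [-0.24 -0.91  0.34] t [-0.0181  0.0404  0.0747] r [-0.4354 -0.1628 -0.0275]
[380.49449526 216.14613909]
```

>>> carry_out:
  commands:
    - {"tx": -0.018,"ty": 0.04,"tz": 0.075,"rx": -0.435,"ry": -0.163,"rz": -0.028,"jaw": 0.3}
    - {"tx": -0.018,"ty": 0.04,"tz": 0.075,"rx": -0.435,"ry": -0.163,"rz": -0.028,"jaw": 0.3}
    - {"tx": -0.018,"ty": 0.04,"tz": 0.075,"rx": -0.435,"ry": -0.163,"rz": -0.028,"jaw": 0.3}
    - {"tx": -0.018,"ty": 0.04,"tz": 0.075,"rx": -0.435,"ry": -0.163,"rz": -0.028,"jaw": 0.3}

```text
time: 7.35
position: [0.4407, -0.4414, 0.5359]
tool_rot: [1.216, -0.155, -0.234]
ft_force: [0.4, -0.3, 0.2]
grip_width: 0.398
```

Run:
```python
from h import *
st();s=ctrl.get_state();R=Ro.from_rotvec(s["tool_rot"]).as_matrix();p=np.array(s["position"]);print(R.round(3))
im=np.mean([get_image("side").astype(float) for _ in range(3)],0)
u=proj("side",p+R[:,2]*.039);print("foot",u)
u0,v0=int(u[0])-22,int(u[1])-20
f=lambda u:((u-[u0,v0]+.5)*16).round()
print(u0,v0,f(u))
c=im[v0:v0+36,u0:u0+44]
for b in range(0,360,45):
  t=np.radians(b);print(b,f(proj("side",p+R[:,2]*.039+.0085*(np.cos(t)*R[:,0]+np.sin(t)*R[:,1]))))
c=np.clip((c-30)*1.3,0,255).astype(np.uint8)[:,:,::-1]
cv2.imwrite("pics/z10.png",cv2.resize(c,None,fx=16,fy=16,interpolation=cv2.INTER_CUBIC))
```

```text
t 7.35 p [ 0.4407 -0.4414  0.5359] yaw 73.7 F [ 0.45 -0.33  0.17] T [ 1.319 -0.333 -0.015] w 0.398 q [ 0.44  0.27 -0.33  1.91  1.87  1.92 -2.09]
[[ 0.965  0.096 -0.242]
 [-0.26   0.327 -0.908]
 [-0.007  0.94   0.341]]
foot [381.5061353  204.67317278]
359 184 [368. 339.]
0 [539. 332.]
45 [496. 220.]
90 [377. 177.]
135 [253. 229.]
180 [197. 345.]
225 [242. 456.]
270 [359. 497.]
315 [481. 446.]
```

View pics/z10.png

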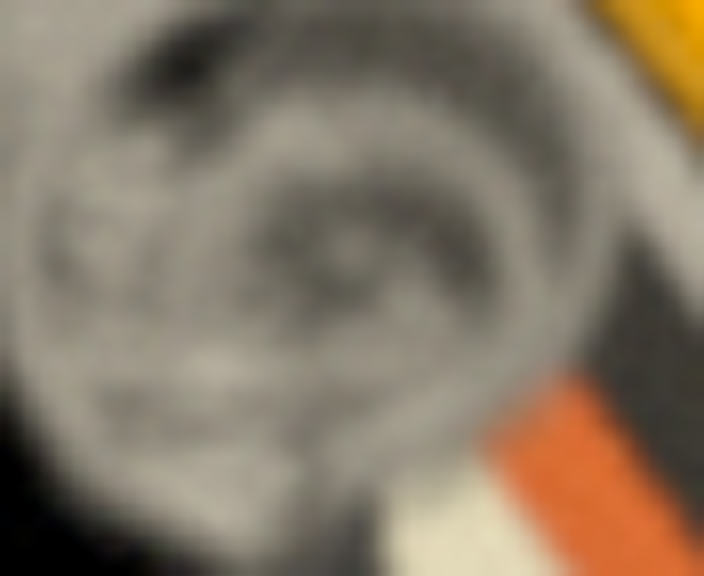

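Run:
```python
from h import *
plan2([.47,-.36,.50],-95,85);plan2([.46,-.25,.48],-59,50);plan2([.5,-.12,.42],-16,0)
```

```text
z [-0.09 -0.99 -0.09] t [ 0.0073 -0.0077 -0.0925] r [0.4341 0.1726 0.0241]
z [ 0.39 -0.66 -0.64] t [-0.0306  0.0088 -0.1968] r [ 0.987   0.8247 -0.1444]
z [ 0.  0. -1.] t [-0.0253 -0.0013 -0.3451] r [ 1.471   1.4447 -1.0111]
```

>>> carry_out:
  commands:
    - {"tx": 0.007,"ty": -0.008,"tz": -0.092,"rx": 0.434,"ry": 0.173,"rz": 0.024,"jaw": 0.3}
    - {"tx": 0.007,"ty": -0.008,"tz": -0.092,"rx": 0.434,"ry": 0.173,"rz": 0.024,"jaw": 0.3}
    - {"tx": -0.03,"ty": 0.009,"tz": -0.197,"rx": 0.987,"ry": 0.825,"rz": -0.144,"jaw": 0.3}
    - {"tx": -0.03,"ty": 0.009,"tz": -0.197,"rx": 0.987,"ry": 0.825,"rz": -0.144,"jaw": 0.3}
    - {"tx": -0.03,"ty": 0.009,"tz": -0.197,"rx": 0.987,"ry": 0.825,"rz": -0.144,"jaw": 0.3}
    - {"tx": -0.03,"ty": 0.009,"tz": -0.197,"rx": 0.987,"ry": 0.825,"rz": -0.144,"jaw": 0.3}
    - {"tx": -0.03,"ty": 0.009,"tz": -0.197,"rx": 0.987,"ry": 0.825,"rz": -0.144,"jaw": 0.3}
    - {"tx": -0.025,"ty": -0.001,"tz": -0.345,"rx": 1.471,"ry": 1.445,"rz": -1.011,"jaw": 0.3}
    - {"tx": -0.025,"ty": -0.001,"tz": -0.345,"rx": 1.471,"ry": 1.445,"rz": -1.011,"jaw": 0.3}
    - {"tx": -0.025,"ty": -0.001,"tz": -0.345,"rx": 1.471,"ry": 1.445,"rz": -1.011,"jaw": 0.3}
    - {"tx": -0.025,"ty": -0.001,"tz": -0.345,"rx": 1.471,"ry": 1.445,"rz": -1.011,"jaw": 0.3}
    - {"tx": -0.025,"ty": -0.001,"tz": -0.345,"rx": 1.471,"ry": 1.445,"rz": -1.011,"jaw": 0.3}

```text
time: 9.0
position: [0.5001, -0.1196, 0.4215]
tool_rot: [2.448, 1.438, 0.064]
ft_force: [0.4, 0.1, -1.4]
grip_width: 0.393
```

Run:
```python
from h import *
st();plan2([.501,.194,.26],50,0)
```

```text
t 9.0 p [ 0.5001 -0.1196  0.4215] yaw -28.2 F [ 0.41  0.11 -1.38] T [ 0.272  0.206 -0.   ] w 0.3933 q [-0.21 -0.18  0.19  1.62  0.27  1.51 -0.52]
z [ 0.  0. -1.] t [ 0.2883 -0.1864  0.0809] r [ 0.1573  0.2907 -1.3696]
```

>>> carry_out:
  commands:
    - {"tx": 0.288,"ty": -0.186,"tz": 0.08,"rx": 0.157,"ry": 0.291,"rz": -1.37,"jaw": 0.3}
    - {"tx": 0.288,"ty": -0.186,"tz": 0.08,"rx": 0.157,"ry": 0.291,"rz": -1.37,"jaw": 0.3}
    - {"tx": 0.288,"ty": -0.186,"tz": 0.08,"rx": 0.157,"ry": 0.291,"rz": -1.37,"jaw": 0.3}
    - {"tx": 0.288,"ty": -0.186,"tz": 0.08,"rx": 0.157,"ry": 0.291,"rz": -1.37,"jaw": 0.3}
    - {"tx": 0.288,"ty": -0.186,"tz": 0.08,"rx": 0.157,"ry": 0.291,"rz": -1.37,"jaw": 0.3}
    - {"tx": 0.288,"ty": -0.186,"tz": 0.08,"rx": 0.157,"ry": 0.291,"rz": -1.37,"jaw": 0.3}
    - {"tx": 0.288,"ty": -0.186,"tz": 0.08,"rx": 0.157,"ry": 0.291,"rz": -1.37,"jaw": 0.3}
    - {"tx": 0.288,"ty": -0.186,"tz": 0.08,"rx": 0.157,"ry": 0.291,"rz": -1.37,"jaw": 0.3}
    - {"tx": 0.288,"ty": -0.186,"tz": 0.08,"rx": 0.157,"ry": 0.291,"rz": -1.37,"jaw": 0.3}
    - {"tx": 0.288,"ty": -0.186,"tz": 0.08,"rx": 0.157,"ry": 0.291,"rz": -1.37,"jaw": 0.3}

```text
time: 10.25
position: [0.5029, 0.1923, 0.2575]
tool_rot: [-1.086, -2.948, 0.005]
ft_force: [-0.6, -0.7, -0.8]
grip_width: 0.391
```

Run:
```python
from h import *
st();plan2([.501,.194,.195],50,0)
cv2.imwrite("pics/s11.png",get_image("side")[:,:,::-1]);im=cv2.imread("pics/s11.png")[:,:,::-1]
a=[]
f="pics/z11.png";print(crop(im,283,140,80,80,7,f))
```

```text
t 10.25 p [0.5029 0.1923 0.2575] yaw 49.6 F [-0.58 -0.7  -0.76] T [ 0.064 -0.138 -0.029] w 0.3906 q [-0.44  0.07  0.03  1.68  0.    1.4   0.45]
z [ 0.  0. -1.] t [0.0026 0.0003 0.0625] r [-0.0032  0.0011 -0.0077]
(243, 100)
```

View pics/z11.png

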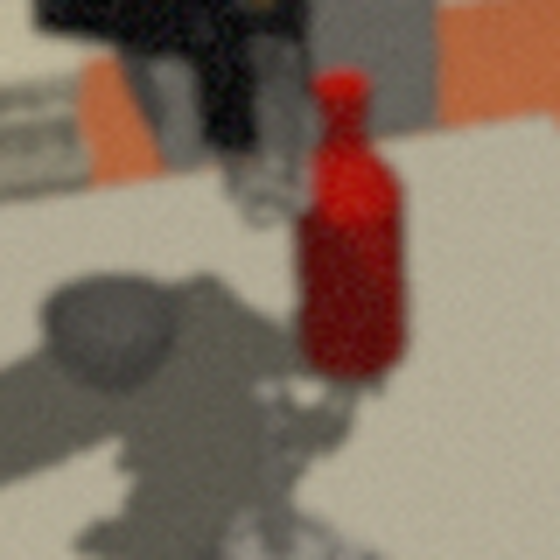

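Run:
```python
from h import *
for X in([.501,.194,.2175],[.5012,.194,.136],[.503,.1923,.2175]):print(proj("side",X),proj("top",X))
im=cv2.imread("pics/s11.png").mean(2)
np.set_printoptions(linewidth=200)
print(im[122:134:1,270:292].astype(int));print(im[154:164,272:292].astype(int))
```

```text
[279.28741985 129.47481334] [247.99436909 204.82213121]
[281.20752985 154.25869094] [252.17480572 206.75716084]
[280.16392522 129.66693847] [248.59344907 204.15055475]
[[ 96  95  96  94  77  71  69  70  75  79  87 103 106  93  82  89  96  88  74  59  71  56]
 [104 110 115 111  98  80  78  79  90  91  98 114 115 105  87  92  97  92  78  70  66  63]
 [124 134 138 137 123  93  85  93  98 101 104 109 110  99  88  98 109 101  82  68  62  64]
 [154 152 157 156 134 109  90  97 105 113 113 112 105  96  85  99 109 103  83  73  65  69]
 [164 165 163 160 142 113  98 105 112 116 114 116 112 106  99 100 109  97  80  68  60  73]
 [168 166 167 160 146 126 111 114 108 106 103 105 108 114 109 113 110  97  82  69  69  69]
 [166 165 168 166 155 139 128 122 110 101  95 102 101 102 105 111 112  97  76  63  59  65]
 [166 163 163 165 164 158 145 129 116 110 114 118 107 100 100 105 101  79  60  62  64  74]
 [167 167 167 166 164 164 154 136 121 123 132 130 125 112 102  88  77  57  51  52  66  63]
 [162 164 166 164 163 166 160 147 128 123 124 127 129 126 103  76  46  41  47  46  56  63]
 [163 167 164 165 163 
[... 291 characters left out ...]
12 128 145 155 154 143 119  96  90]
 [ 85  83  86  83  87  83  91 103 117 125 116 101 115 145 161 159 144 118 102 102]
 [ 84  88  86  88  84  85  86  92 101 107  97  90 100 125 140 139 122 109 110 112]
 [ 82  83  84  85  85  85  85  85  87  95  94  86  85 101 107 103  97  96 108 109]
 [ 87  88  86  87  85  84  84  84  88  92 100  93  89  86  87  85  87  89  95  98]
 [ 84  88  82  85  83  86  84  83  86  98  96 101  90  89  83  87  85  89  87  88]
 [ 84  83  86  85  86  82  85  82  86  94  94  85  86  86  86  82  87  88  85  86]
 [ 86  89  87  88  85  84  84  81  88  86  84  82  85  85  84  86  84  81  87  99]
 [ 85  83  85  85  88  88  84  84  87  91  87  77  85  89  88  87  95  93  99 119]]
```

>>> carry_out:
  commands:
    - {"tx": 0.0026,"ty": 0.0,"tz": 0.06,"rx": 0,"ry": 0,"rz": -0.008,"jaw": 0.3}
    - {"tx": 0.0026,"ty": 0.0,"tz": 0.076,"rx": 0,"ry": 0,"rz": -0.008,"jaw": 0.3}
    - {"tx": 0.0026,"ty": 0.0,"tz": 0.076,"rx": 0,"ry": 0,"rz": -0.008,"jaw": 0.3}
    - {"tx": 0.0026,"ty": 0.0,"tz": 0.076,"rx": 0,"ry": 0,"rz": -0.008,"jaw": 0.3}

```text
time: 10.8
position: [0.502, 0.1935, 0.1823]
tool_rot: [1.074, 2.952, -0.005]
ft_force: [-0.7, 0.1, -1.3]
grip_width: 0.394
```

Run:
```python
from h import *
st()
for i in range(3):
    im=get_image("side")
    st()
crop(im,283,150,80,80,7,"pics/z12.png")
```

```text
t 10.8 p [0.502  0.1935 0.1823] yaw 50.0 F [-0.69  0.14 -1.27] T [ 0.033 -0.151  0.038] w 0.3935 q [-0.44  0.11  0.02  1.79 -0.    1.25  0.46]
t 10.85 p [0.5021 0.1936 0.1824] yaw 50.0 F [ 0.57 -0.25 -0.78] T [ 0.069 -0.17  -0.029] w 0.3917 q [-0.44  0.11  0.02  1.79 -0.    1.25  0.46]
t 10.9 p [0.502  0.1935 0.1823] yaw 50.0 F [ 0.05  0.53 -0.42] T [ 0.008 -0.122 -0.013] w 0.3894 q [-0.44  0.11  0.02  1.79 -0.    1.25  0.46]
t 10.95 p [0.5018 0.1934 0.182 ] yaw 50.0 F [ 0.29 -0.38 -0.96] T [ 0.041 -0.128 -0.005] w 0.3961 q [-0.44  0.11  0.02  1.79 -0.    1.25  0.46]
```

View pics/z12.png

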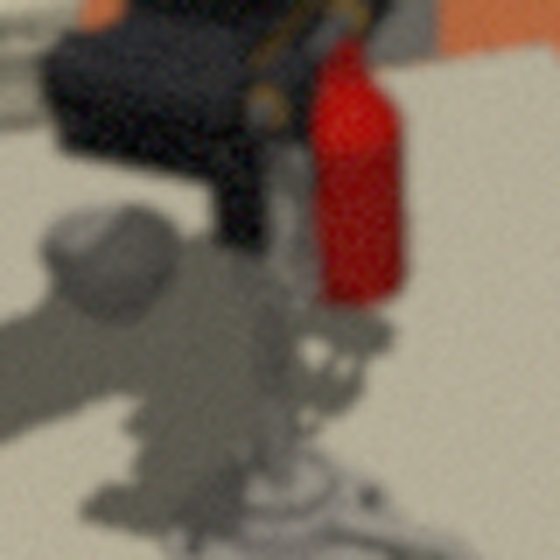

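>>> carry_out:
  commands:
    - {"tx": 0.0005,"ty": -0.0008,"tz": 0.004,"rx": 0,"ry": 0,"rz": 0,"jaw": 0.3}
    - {"tx": 0.0005,"ty": -0.0008,"tz": 0.008,"rx": 0,"ry": 0,"rz": 0,"jaw": 0.3}
    - {"tx": 0.0005,"ty": -0.0008,"tz": 0.011,"rx": 0,"ry": 0,"rz": 0,"jaw": 0.3}
    - {"tx": 0.0005,"ty": -0.0008,"tz": 0.011,"rx": 0,"ry": 0,"rz": 0,"jaw": 0.3}

```text
time: 11.45
position: [0.5, 0.1936, 0.1695]
tool_rot: [-1.072, -2.951, 0.006]
ft_force: [-0.1, 1.9, 2.0]
grip_width: 0.393
```

Run:
```python
from h import *
st()
for i in range(2):
    im=get_image("side")
    st()
crop(im,283,150,80,80,7,"pics/z13.png")
```

```text
t 11.45 p [0.5    0.1936 0.1695] yaw 50.1 F [-0.1   1.94  2.  ] T [ 0.688 -0.181 -0.016] w 0.3929 q [-0.44  0.12  0.02  1.8  -0.    1.22  0.46]
t 11.5 p [0.5    0.1936 0.1696] yaw 50.1 F [0.16 2.12 2.3 ] T [ 0.664 -0.181 -0.031] w 0.3916 q [-0.44  0.12  0.02  1.8  -0.    1.22  0.46]
t 11.55 p [0.5001 0.1935 0.1697] yaw 50.1 F [-0.11  2.65  1.62] T [ 0.674 -0.174  0.047] w 0.3947 q [-0.44  0.12  0.02  1.8  -0.    1.22  0.46]
```

View pics/z13.png

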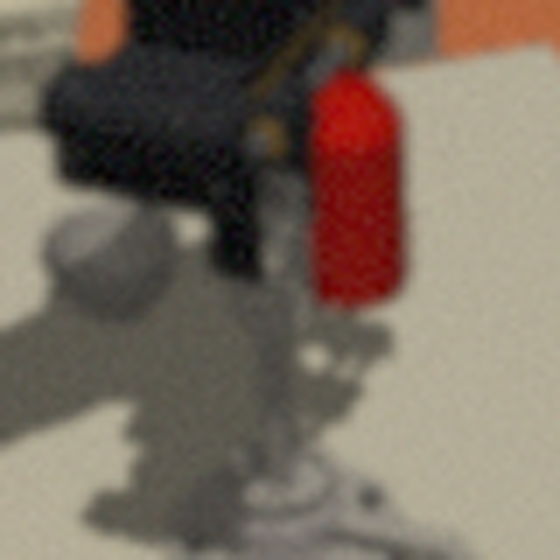

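>>> carry_out:
  commands:
    - {"tx": 0.001,"ty": 0.0012,"tz": 0,"rx": 0,"ry": 0,"rz": 0,"jaw": 0.3}
    - {"tx": 0.001,"ty": 0.0012,"tz": 0,"rx": 0,"ry": 0,"rz": 0,"jaw": 0.3}
    - {"tx": 0.001,"ty": 0.0012,"tz": 0,"rx": 0,"ry": 0,"rz": 0,"jaw": 0.3}

```text
time: 11.92
position: [0.4997, 0.1944, 0.169]
tool_rot: [-1.072, -2.95, 0.008]
ft_force: [0.6, 2.5, 0.2]
grip_width: 0.395
```

Run:
```python
from h import *
st()
for i in range(3):
    im=get_image("side")
    st()
```

```text
t 11.93 p [0.4997 0.1944 0.169 ] yaw 50.0 F [0.62 2.49 0.2 ] T [ 0.685 -0.237 -0.018] w 0.3949 q [-0.44  0.12  0.02  1.8  -0.    1.23  0.45]
t 11.97 p [0.4997 0.1943 0.169 ] yaw 50.0 F [-0.22  1.7  -0.07] T [ 0.674 -0.314 -0.021] w 0.3939 q [-0.44  0.12  0.02  1.8  -0.    1.23  0.45]
t 12.03 p [0.4997 0.1944 0.169 ] yaw 50.0 F [-0.05  2.82 -0.56] T [ 0.713 -0.234 -0.007] w 0.396 q [-0.44  0.12  0.02  1.8  -0.    1.23  0.45]
t 12.07 p [0.4997 0.1943 0.169 ] yaw 50.0 F [0.5  2.49 0.29] T [ 0.727 -0.18  -0.041] w 0.3941 q [-0.44  0.12  0.02  1.8  -0.    1.23  0.45]
```

>>> carry_out:
  commands:
    - {"tx": 0.001,"ty": 0.0012,"tz": 0,"rx": 0,"ry": 0,"rz": 0,"jaw": 0.3}
    - {"tx": 0.001,"ty": 0.0012,"tz": 0.001,"rx": 0,"ry": 0,"rz": 0,"jaw": 0.3}
    - {"tx": 0.001,"ty": 0.0012,"tz": 0.001,"rx": 0,"ry": 0,"rz": 0,"jaw": 0.3}

```text
time: 12.45
position: [0.4996, 0.1952, 0.1678]
tool_rot: [-1.073, -2.95, 0.01]
ft_force: [-0.0, -0.9, -0.5]
grip_width: 0.396
```

Run:
```python
from h import *
st()
for i in range(3):
    im=get_image("side")
    st()
```

```text
t 12.45 p [0.4996 0.1952 0.1678] yaw 50.0 F [-0.01 -0.9  -0.48] T [ 0.067 -0.15   0.001] w 0.3962 q [-0.44  0.12  0.02  1.8   0.    1.22  0.45]
t 12.5 p [0.4997 0.1952 0.1679] yaw 50.0 F [ 0.25 -0.4  -1.72] T [ 0.042 -0.137  0.034] w 0.3924 q [-0.44  0.12  0.02  1.8   0.    1.22  0.45]
t 12.55 p [0.4997 0.1953 0.168 ] yaw 50.0 F [ 0.74 -0.13 -0.08] T [ 0.039 -0.115  0.011] w 0.3911 q [-0.44  0.12  0.02  1.8   0.    1.22  0.45]
t 12.6 p [0.4998 0.1954 0.1681] yaw 50.0 F [ 0.28 -0.86 -0.69] T [ 0.032 -0.124  0.009] w 0.3901 q [-0.44  0.12  0.02  1.8   0.    1.22  0.45]
```

>>> carry_out:
  commands:
    - {"tx": 0,"ty": 0,"tz": 0.003,"rx": 0,"ry": 0,"rz": 0,"jaw": 0.3}
    - {"tx": 0,"ty": 0,"tz": 0.006,"rx": 0,"ry": 0,"rz": 0,"jaw": 0.3}
    - {"tx": 0,"ty": 0,"tz": 0.0085,"rx": 0,"ry": 0,"rz": 0,"jaw": 0.3}
    - {"tx": 0,"ty": 0,"tz": 0.0085,"rx": 0,"ry": 0,"rz": 0,"jaw": 0.3}

```text
time: 13.1
position: [0.4996, 0.1957, 0.1594]
tool_rot: [-1.072, -2.95, 0.009]
ft_force: [-0.1, 0.5, -0.3]
grip_width: 0.39
```

Run:
```python
from h import *
st()
for i in range(3):
    im=get_image("side")
    st()
```

```text
t 13.1 p [0.4996 0.1957 0.1594] yaw 50.0 F [-0.15  0.52 -0.32] T [ 0.063 -0.115  0.02 ] w 0.3898 q [-0.44  0.13  0.02  1.81 -0.    1.21  0.45]
t 13.15 p [0.4997 0.1957 0.1596] yaw 50.0 F [-0.74 -0.88 -0.38] T [ 0.018 -0.146  0.047] w 0.3937 q [-0.44  0.13  0.02  1.81 -0.    1.21  0.45]
t 13.2 p [0.4998 0.1958 0.1597] yaw 50.0 F [ 0.34 -0.33 -0.34] T [ 0.084 -0.171  0.003] w 0.3937 q [-0.44  0.13  0.02  1.81 -0.    1.21  0.45]
t 13.25 p [0.4998 0.1958 0.1598] yaw 50.0 F [-0.08  0.84 -0.65] T [ 0.074 -0.195  0.028] w 0.3919 q [-0.44  0.13  0.02  1.81 -0.    1.21  0.45]
```

>>> carry_out:
  commands:
    - {"tx": 0,"ty": 0,"tz": 0.0025,"rx": 0,"ry": 0,"rz": 0,"jaw": 0.3}
    - {"tx": 0,"ty": 0,"tz": 0.005,"rx": 0,"ry": 0,"rz": 0,"jaw": 0.3}
    - {"tx": 0,"ty": 0,"tz": 0.005,"rx": 0,"ry": 0,"rz": 0,"jaw": 0.3}

```text
time: 13.62
position: [0.4995, 0.1957, 0.1544]
tool_rot: [-1.072, -2.95, 0.009]
ft_force: [-1.3, 0.2, -0.4]
grip_width: 0.399
```

Run:
```python
from h import *
st()
for i in range(3):
    im=get_image("side")
    st()
```

```text
t 13.62 p [0.4995 0.1957 0.1544] yaw 50.0 F [-1.3   0.2  -0.36] T [ 0.078 -0.146  0.038] w 0.3985 q [-0.44  0.13  0.02  1.82 -0.    1.2   0.45]
t 13.68 p [0.4997 0.1957 0.1546] yaw 50.0 F [ 0.22 -0.58 -0.35] T [ 0.066 -0.17   0.05 ] w 0.3904 q [-0.44  0.13  0.02  1.82 -0.    1.2   0.45]
t 13.72 p [0.4997 0.1957 0.1547] yaw 50.0 F [-0.14  0.16  0.21] T [ 0.024 -0.144  0.039] w 0.3943 q [-0.44  0.13  0.02  1.82 -0.    1.2   0.45]
t 13.78 p [0.4998 0.1957 0.1547] yaw 50.0 F [ 0.36 -0.63 -0.44] T [ 0.012 -0.191  0.053] w 0.395 q [-0.44  0.13  0.02  1.82 -0.    1.2   0.45]
```

>>> carry_out:
  commands:
    - {"tx": 0,"ty": 0,"tz": 0.003,"rx": 0,"ry": 0,"rz": 0,"jaw": 0.3}
    - {"tx": 0,"ty": 0,"tz": 0.006,"rx": 0,"ry": 0,"rz": 0,"jaw": 0.3}
    - {"tx": 0,"ty": 0,"tz": 0.006,"rx": 0,"ry": 0,"rz": 0,"jaw": 0.3}

```text
time: 14.15
position: [0.4995, 0.1956, 0.1483]
tool_rot: [-1.072, -2.95, 0.009]
ft_force: [-0.1, -0.2, -0.3]
grip_width: 0.392
```

Run:
```python
from h import *
st()
for i in range(3):
    im=get_image("side")
    st()
crop(im,283,150,80,80,7,"pics/z14.png")
```

```text
t 14.15 p [0.4995 0.1956 0.1483] yaw 50.0 F [-0.09 -0.16 -0.35] T [ 0.043 -0.125 -0.035] w 0.3924 q [-0.44  0.14  0.02  1.83 -0.    1.18  0.45]
t 14.2 p [0.4996 0.1957 0.1485] yaw 50.0 F [0.5  0.21 0.08] T [ 0.013 -0.121 -0.036] w 0.3916 q [-0.44  0.14  0.02  1.83 -0.    1.18  0.45]
t 14.25 p [0.4997 0.1957 0.1486] yaw 50.0 F [ 0.6  -0.89 -0.82] T [ 0.035 -0.131 -0.043] w 0.3908 q [-0.44  0.14  0.02  1.83 -0.    1.18  0.45]
t 14.3 p [0.4998 0.1957 0.1487] yaw 50.0 F [-0.33 -0.13 -0.58] T [ 0.026 -0.133  0.013] w 0.3912 q [-0.44  0.14  0.02  1.83 -0.    1.18  0.45]
```

View pics/z14.png

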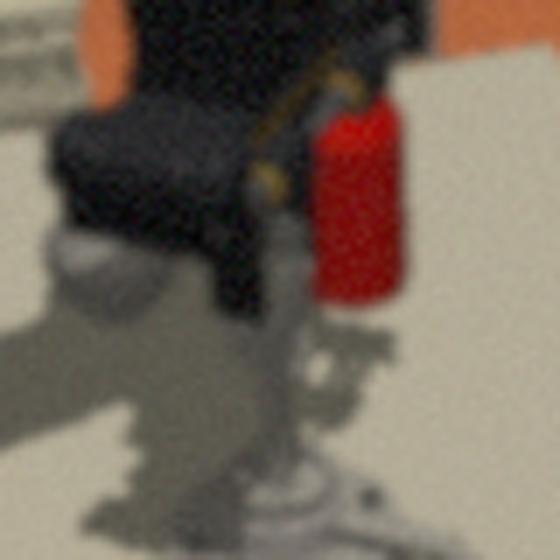

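>>> carry_out:
  commands:
    - {"tx": 0,"ty": 0,"tz": 0.003,"rx": 0,"ry": 0,"rz": -0.17,"jaw": 0.3}
    - {"tx": 0,"ty": 0,"tz": 0.003,"rx": 0,"ry": 0,"rz": -0.34,"jaw": 0.3}
    - {"tx": 0,"ty": 0,"tz": 0.003,"rx": 0,"ry": 0,"rz": -0.51,"jaw": 0.3}
    - {"tx": 0,"ty": 0,"tz": 0.003,"rx": 0,"ry": 0,"rz": -0.68,"jaw": 0.3}
    - {"tx": 0,"ty": 0,"tz": 0.003,"rx": 0,"ry": 0,"rz": -0.83,"jaw": 0.3}
    - {"tx": 0,"ty": 0,"tz": 0.003,"rx": 0,"ry": 0,"rz": -0.83,"jaw": 0.3}

```text
time: 15.05
position: [0.4999, 0.1957, 0.1458]
tool_rot: [0.205, -3.131, 0.006]
ft_force: [-0.0, -0.8, -1.3]
grip_width: 0.393
```

Run:
```python
from h import *
st()
for i in range(2):
    im=get_image("side")
    st()
```

```text
t 15.05 p [0.4999 0.1957 0.1458] yaw 97.5 F [-0.02 -0.81 -1.34] T [ 0.113 -0.207  0.014] w 0.3926 q [-0.39  0.14 -0.03  1.83  0.01  1.18  1.27]
t 15.1 p [0.4998 0.1957 0.1458] yaw 97.4 F [-0.12  0.37 -1.  ] T [ 0.125 -0.104 -0.028] w 0.3882 q [-0.39  0.14 -0.03  1.83  0.01  1.18  1.27]
t 15.15 p [0.4998 0.1957 0.1458] yaw 97.4 F [ 0.59  0.78 -0.76] T [ 0.051 -0.145  0.03 ] w 0.3921 q [-0.39  0.14 -0.03  1.83  0.01  1.18  1.27]
```

Smooth so far. I'll turn the rest of the way, about 95° in all.

>>> carry_out:
  commands:
    - {"tx": 0,"ty": 0,"tz": 0,"rx": 0,"ry": 0,"rz": -0.17,"jaw": 0.3}
    - {"tx": 0,"ty": 0,"tz": 0,"rx": 0,"ry": 0,"rz": -0.34,"jaw": 0.3}
    - {"tx": 0,"ty": 0,"tz": 0,"rx": 0,"ry": 0,"rz": -0.51,"jaw": 0.3}
    - {"tx": 0,"ty": 0,"tz": 0,"rx": 0,"ry": 0,"rz": -0.68,"jaw": 0.3}
    - {"tx": 0,"ty": 0,"tz": 0.0,"rx": 0,"ry": 0,"rz": -0.83,"jaw": 0.3}
    - {"tx": 0,"ty": 0,"tz": 0.004,"rx": 0,"ry": 0,"rz": -0.83,"jaw": 0.3}
    - {"tx": 0,"ty": 0,"tz": 0.007,"rx": 0,"ry": 0,"rz": -0.83,"jaw": 0.3}
    - {"tx": 0,"ty": 0,"tz": 0.007,"rx": 0,"ry": 0,"rz": -0.83,"jaw": 0.3}

```text
time: 16.15
position: [0.4994, 0.1956, 0.1382]
tool_rot: [1.449, -2.78, 0.003]
ft_force: [-0.1, 0.0, -0.3]
grip_width: 0.393
```

Run:
```python
from h import *
st()
for i in range(3):
    im=get_image("side")
    st()
crop(im,283,150,80,80,7,"pics/z15.png")
```

```text
t 16.15 p [0.4994 0.1956 0.1382] yaw 145.1 F [-0.06  0.01 -0.26] T [ 0.149 -0.14   0.045] w 0.3933 q [-0.34  0.15 -0.09  1.83  0.02  1.17  2.09]
t 16.2 p [0.4995 0.1956 0.1384] yaw 145.1 F [-0.41  0.48 -0.83] T [ 0.075 -0.094  0.056] w 0.3938 q [-0.34  0.15 -0.09  1.83  0.02  1.17  2.09]
t 16.25 p [0.4997 0.1957 0.1386] yaw 145.1 F [-0.61 -0.09 -0.9 ] T [ 0.147 -0.156  0.053] w 0.3921 q [-0.34  0.15 -0.09  1.83  0.02  1.17  2.1 ]
t 16.3 p [0.4998 0.1957 0.1387] yaw 145.1 F [ 0.24 -0.53 -0.98] T [ 0.145 -0.078 -0.014] w 0.3969 q [-0.34  0.15 -0.09  1.83  0.02  1.17  2.1 ]
```

View pics/z15.png

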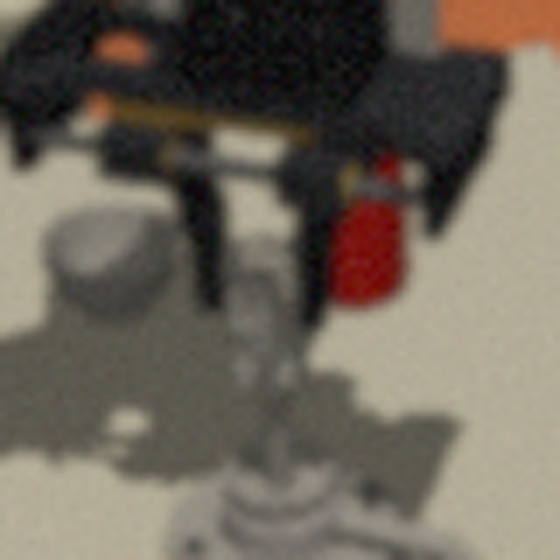

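>>> carry_out:
  commands:
    - {"tx": 0,"ty": 0,"tz": 0.003,"rx": 0,"ry": 0,"rz": 0,"jaw": 0.3}
    - {"tx": 0,"ty": 0,"tz": 0.006,"rx": 0,"ry": 0,"rz": 0,"jaw": 0.3}
    - {"tx": 0,"ty": 0,"tz": 0.008,"rx": 0,"ry": 0,"rz": 0,"jaw": 0.3}
    - {"tx": 0,"ty": 0,"tz": 0.008,"rx": 0,"ry": 0,"rz": 0,"jaw": 0.3}

```text
time: 16.8
position: [0.4995, 0.1956, 0.1304]
tool_rot: [1.452, -2.78, 0.003]
ft_force: [0.2, -0.9, -0.1]
grip_width: 0.389
```

Run:
```python
from h import *
st()
for i in range(3):
    im=get_image("side")
    st()
```

```text
t 16.8 p [0.4995 0.1956 0.1304] yaw 145.1 F [ 0.21 -0.87 -0.09] T [ 0.153 -0.072 -0.011] w 0.3894 q [-0.34  0.16 -0.09  1.84  0.02  1.15  2.1 ]
t 16.85 p [0.4996 0.1956 0.1306] yaw 145.1 F [ 0.94 -0.08 -0.93] T [ 0.157 -0.051  0.006] w 0.3886 q [-0.34  0.16 -0.09  1.84  0.02  1.15  2.1 ]
t 16.9 p [0.4997 0.1957 0.1307] yaw 145.1 F [ 0.22 -0.14 -1.35] T [ 0.159 -0.076 -0.023] w 0.3918 q [-0.34  0.15 -0.09  1.84  0.02  1.15  2.1 ]
t 16.95 p [0.4998 0.1957 0.1308] yaw 145.1 F [-0.36  0.47 -0.68] T [ 0.202 -0.039 -0.108] w 0.39 q [-0.34  0.15 -0.09  1.84  0.02  1.15  2.1 ]
```

>>> carry_out:
  commands:
    - {"tx": 0,"ty": 0,"tz": 0.0025,"rx": 0,"ry": 0,"rz": 0,"jaw": 0.3}
    - {"tx": 0,"ty": 0,"tz": 0.005,"rx": 0,"ry": 0,"rz": 0,"jaw": 0.3}
    - {"tx": 0,"ty": 0,"tz": 0.005,"rx": 0,"ry": 0,"rz": 0,"jaw": 0.3}

```text
time: 17.32
position: [0.4994, 0.1955, 0.1253]
tool_rot: [1.452, -2.779, 0.003]
ft_force: [-0.1, -0.7, -0.9]
grip_width: 0.391
```

Run:
```python
from h import *
st()
for i in range(3):
    im=get_image("side")
    st()
```

```text
t 17.32 p [0.4994 0.1955 0.1253] yaw 145.2 F [-0.14 -0.73 -0.89] T [ 0.127 -0.077 -0.042] w 0.3914 q [-0.34  0.16 -0.09  1.85  0.02  1.14  2.1 ]
t 17.38 p [0.4996 0.1956 0.1256] yaw 145.2 F [-0.51  0.97 -1.05] T [ 0.116 -0.054 -0.009] w 0.3918 q [-0.34  0.16 -0.09  1.85  0.02  1.14  2.1 ]
t 17.43 p [0.4996 0.1956 0.1257] yaw 145.2 F [-1.    1.04 -0.36] T [ 0.108 -0.094 -0.04 ] w 0.3871 q [-0.34  0.16 -0.09  1.85  0.02  1.14  2.1 ]
t 17.48 p [0.4997 0.1957 0.1257] yaw 145.2 F [-0.27 -0.52 -1.32] T [ 0.148 -0.054  0.022] w 0.3875 q [-0.34  0.16 -0.09  1.85  0.02  1.14  2.1 ]
```

>>> carry_out:
  commands:
    - {"tx": 0,"ty": 0,"tz": 0.006,"rx": 0,"ry": 0,"rz": 0,"jaw": 0.3}
    - {"tx": 0,"ty": 0,"tz": 0.012,"rx": 0,"ry": 0,"rz": 0,"jaw": 0.3}
    - {"tx": 0,"ty": 0,"tz": 0.018,"rx": 0,"ry": 0,"rz": 0,"jaw": 0.3}
    - {"tx": 0,"ty": 0,"tz": 0.024,"rx": 0,"ry": 0,"rz": 0,"jaw": 0.3}
    - {"tx": 0,"ty": 0,"tz": 0.028,"rx": 0,"ry": 0,"rz": 0,"jaw": 0.3}
    - {"tx": 0,"ty": 0,"tz": 0.032,"rx": 0,"ry": 0,"rz": 0,"jaw": 0.3}
    - {"tx": 0,"ty": 0,"tz": 0.032,"rx": 0,"ry": 0,"rz": 0,"jaw": 0.3}

```text
time: 18.35
position: [0.4993, 0.1954, 0.0934]
tool_rot: [1.452, -2.779, 0.003]
ft_force: [-0.7, 0.8, -0.9]
grip_width: 0.392
```

Run:
```python
from h import *
st()
for i in range(3):
    im=get_image("side")
    st()
crop(im,283,150,80,80,7,"pics/z16.png")
```

```text
t 18.35 p [0.4993 0.1954 0.0934] yaw 145.2 F [-0.68  0.78 -0.86] T [ 0.171 -0.099 -0.045] w 0.3923 q [-0.34  0.19 -0.09  1.88  0.02  1.08  2.09]
t 18.4 p [0.4995 0.1955 0.0937] yaw 145.2 F [-0.18 -0.44 -0.06] T [ 0.168 -0.129 -0.006] w 0.3913 q [-0.34  0.19 -0.09  1.88  0.02  1.08  2.09]
t 18.45 p [0.4997 0.1955 0.0938] yaw 145.2 F [-0.    0.43 -0.35] T [ 0.112 -0.104 -0.023] w 0.3924 q [-0.34  0.19 -0.09  1.88  0.02  1.08  2.09]
t 18.5 p [0.4997 0.1956 0.0939] yaw 145.2 F [ 0.47 -0.73  0.11] T [ 0.152 -0.007 -0.041] w 0.3902 q [-0.34  0.19 -0.09  1.88  0.02  1.08  2.09]
```

View pics/z16.png

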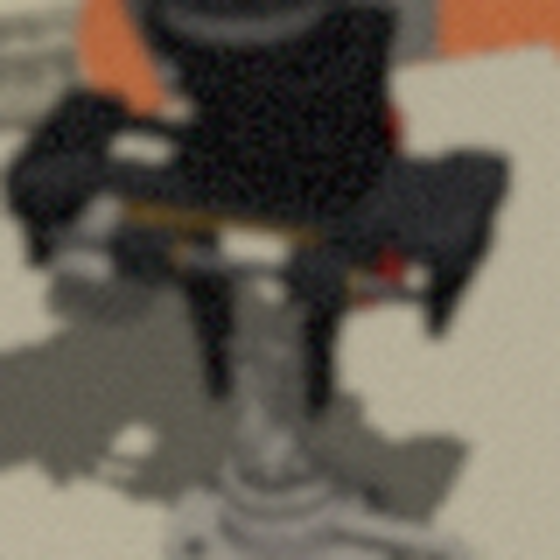

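>>> carry_out:
  commands:
    - {"tx": 0,"ty": 0,"tz": 0.003,"rx": 0,"ry": 0,"rz": 0,"jaw": 0.3}
    - {"tx": 0,"ty": 0,"tz": 0.006,"rx": 0,"ry": 0,"rz": 0,"jaw": 0.3}
    - {"tx": 0,"ty": 0,"tz": 0.007,"rx": 0,"ry": 0,"rz": 0,"jaw": 0.3}
    - {"tx": 0,"ty": 0,"tz": 0.007,"rx": 0,"ry": 0,"rz": 0,"jaw": 0.3}

```text
time: 19.0
position: [0.4995, 0.1955, 0.0866]
tool_rot: [1.452, -2.78, 0.003]
ft_force: [0.3, -0.0, -0.5]
grip_width: 0.391
```

Run:
```python
from h import *
st()
for i in range(3):
    im=get_image("side")
    st()
```

```text
t 19.0 p [0.4995 0.1955 0.0866] yaw 145.2 F [ 0.29 -0.   -0.54] T [ 0.218 -0.079  0.003] w 0.3911 q [-0.34  0.2  -0.09  1.89  0.02  1.06  2.09]
t 19.05 p [0.4995 0.1955 0.0867] yaw 145.2 F [ 0.06 -0.34 -1.23] T [ 0.167 -0.042 -0.039] w 0.3976 q [-0.34  0.2  -0.09  1.89  0.02  1.06  2.09]
t 19.1 p [0.4996 0.1955 0.0867] yaw 145.1 F [ 0.08  0.87 -0.51] T [ 0.095 -0.14  -0.043] w 0.3931 q [-0.34  0.2  -0.09  1.89  0.02  1.06  2.09]
t 19.15 p [0.4996 0.1955 0.0867] yaw 145.2 F [ 0.11  0.55 -0.76] T [ 0.155 -0.07   0.032] w 0.3912 q [-0.34  0.2  -0.09  1.89  0.02  1.06  2.09]
```

>>> carry_out:
  commands:
    - {"tx": 0,"ty": 0,"tz": 0.0015,"rx": 0,"ry": 0,"rz": 0,"jaw": 0.3}
    - {"tx": 0,"ty": 0,"tz": 0.0025,"rx": 0,"ry": 0,"rz": 0,"jaw": 0.3}
    - {"tx": 0,"ty": 0,"tz": 0.0025,"rx": 0,"ry": 0,"rz": 0,"jaw": 0.3}

```text
time: 19.52
position: [0.4997, 0.1955, 0.0844]
tool_rot: [1.452, -2.78, 0.003]
ft_force: [-0.6, -1.1, 2.5]
grip_width: 0.388
```

Run:
```python
from h import *
st()
for i in range(3):
    im=get_image("side")
    st()
```

```text
t 19.52 p [0.4997 0.1955 0.0844] yaw 145.2 F [-0.61 -1.11  2.47] T [0.111 0.033 0.064] w 0.3883 q [-0.34  0.2  -0.09  1.89  0.02  1.06  2.09]
t 19.57 p [0.4997 0.1956 0.0844] yaw 145.2 F [0.69 0.32 2.33] T [ 0.132  0.057 -0.022] w 0.3866 q [-0.34  0.2  -0.09  1.89  0.02  1.06  2.09]
t 19.62 p [0.4996 0.1955 0.0844] yaw 145.2 F [-0.44 -0.63  1.52] T [ 0.181  0.083 -0.066] w 0.395 q [-0.34  0.2  -0.09  1.89  0.02  1.06  2.09]
t 19.68 p [0.4997 0.1955 0.0844] yaw 145.2 F [-1.16 -0.04  1.72] T [ 0.097  0.059 -0.008] w 0.3923 q [-0.34  0.2  -0.09  1.89  0.02  1.06  2.09]
```

>>> carry_out:
  commands:
    - {"tx": 0,"ty": 0,"tz": -0.001,"rx": 0,"ry": 0,"rz": 0,"jaw": 0.3}
    - {"tx": 0,"ty": 0,"tz": -0.001,"rx": 0,"ry": 0,"rz": 0,"jaw": 0.42}
    - {"tx": 0,"ty": 0,"tz": -0.001,"rx": 0,"ry": 0,"rz": 0,"jaw": 0.46}
    - {"tx": 0,"ty": 0,"tz": -0.001,"rx": 0,"ry": 0,"rz": 0,"jaw": 0.55}
    - {"tx": 0,"ty": 0,"tz": -0.001,"rx": 0,"ry": 0,"rz": 0,"jaw": 0.7}
    - {"tx": 0,"ty": 0,"tz": -0.001,"rx": 0,"ry": 0,"rz": 0,"jaw": 0.8}

```text
time: 20.42
position: [0.4995, 0.1954, 0.0852]
tool_rot: [1.452, -2.78, 0.003]
ft_force: [-0.4, -0.2, -0.8]
grip_width: 0.694
```

Run:
```python
from h import *
st()
im=get_image("side");st()
crop(im,283,150,80,80,7,"pics/z17.png")
```

```text
t 20.43 p [0.4995 0.1954 0.0852] yaw 145.2 F [-0.4  -0.21 -0.81] T [ 0.121 -0.102 -0.004] w 0.694 q [-0.34  0.2  -0.09  1.89  0.02  1.06  2.09]
t 20.48 p [0.4995 0.1954 0.0852] yaw 145.2 F [ 0.29 -0.86 -0.27] T [ 0.095 -0.091  0.013] w 0.7302 q [-0.34  0.2  -0.09  1.89  0.02  1.06  2.09]
```

View pics/z17.png

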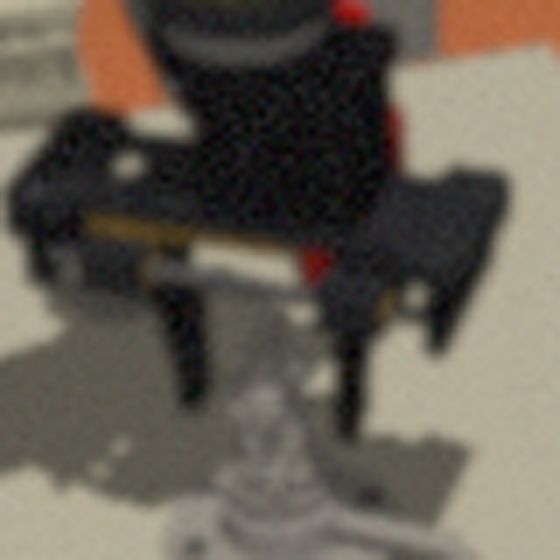

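Both fingers are clear of the spring, which stands upright in the cup. I'll lift straight up.

>>> carry_out:
  commands:
    - {"tx": 0,"ty": 0,"tz": -0.01,"rx": 0,"ry": 0,"rz": 0,"jaw": 0.9}
    - {"tx": 0,"ty": 0,"tz": -0.03,"rx": 0,"ry": 0,"rz": 0,"jaw": 0.9}
    - {"tx": 0,"ty": 0,"tz": -0.07,"rx": 0,"ry": 0,"rz": 0,"jaw": 0.9}
    - {"tx": 0,"ty": 0,"tz": -0.12,"rx": 0,"ry": 0,"rz": 0,"jaw": 0.9}
    - {"tx": 0,"ty": 0,"tz": -0.18,"rx": 0,"ry": 0,"rz": 0,"jaw": 0.9}
    - {"tx": 0,"ty": 0,"tz": -0.24,"rx": 0,"ry": 0,"rz": 0,"jaw": 0.9}
    - {"tx": 0,"ty": 0,"tz": -0.28,"rx": 0,"ry": 0,"rz": 0,"jaw": 0.9}
    - {"tx": 0,"ty": 0,"tz": -0.28,"rx": 0,"ry": 0,"rz": 0,"jaw": 0.9}

```text
time: 21.48
position: [0.5018, 0.1973, 0.3701]
tool_rot: [-1.453, 2.782, -0.004]
ft_force: [-0.6, 0.2, -0.8]
grip_width: 0.901
```

Run:
```python
from h import *
st()
im=get_image("side")
crop(im,283,160,60,60,9,"pics/z18.png")
cv2.imwrite("pics/s18.png",im[:,:,::-1])
for z in (.046,.116,.136):print(proj("side",[.4997,.1955,z]))
```

```text
t 21.48 p [0.5018 0.1973 0.3701] yaw 145.2 F [-0.58  0.19 -0.77] T [ 0.127 -0.042  0.022] w 0.9014 q [-0.35  0.06 -0.08  1.47  0.01  1.61  2.1 ]
[282.42852818 178.62512376]
[280.99645103 159.7639087 ]
[280.56392305 154.06728595]
```

View pics/z18.png

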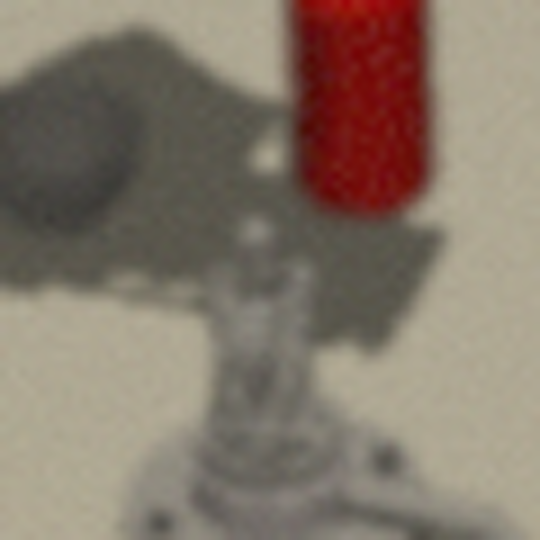

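View pics/s18.png

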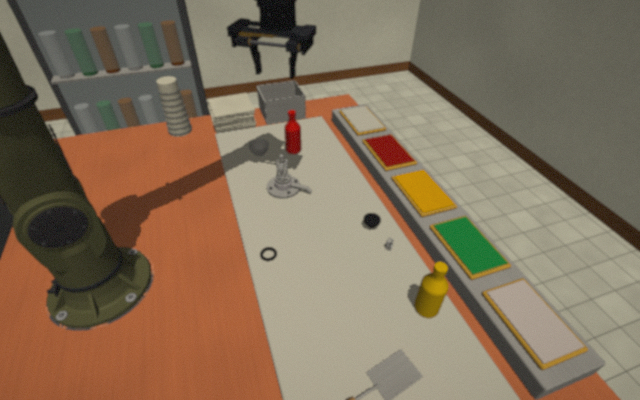

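The crop shows the spring upright in the cup. Its top edge is near side row 159, where 70 mm above the cup floor should appear, and the rod tip shows above it near (281,155). The other items look unmoved, so I'll hand in.

Run:
```python
from bench import ctrl
print(ctrl.close_job())
```

```text
the job is handed in; nothing more can be done
None
```

The larger spring is back on the pump: it stands upright, tight coil down, on the cup floor. The gripper has let go and moved clear. I handed the job in at about 21.5 s of the 67 s allowed.

- **Pick-up and gap:** I gripped the spring near its top and showed its underside to the side camera. The gap in the bottom coil was in about the −130° direction from the jaw axis.
- **Threading:** The foot first touched the rod's end off-centre, with about 2–3 N sideways and 3 N upward. I moved about 3 mm in +y until that force went away. It then passed the upper nib without snagging. I turned it 95° counter-clockwise and it passed the lower nib freely too.
- **Seating:** It met the cup floor with about 3 N, which is roughly 2 mm of compression. I backed off 1 mm before opening the jaws.
- **Last checks:** In the final side picture the spring's top edge sits where a 70 mm spring on the cup floor should, with the rod tip showing above it. The other items on the board look unmoved by eye; I didn't measure them.
- **What disagreed:** The camera position of the pump was about 2 mm off the position found by touch, within the stated calibration error. The upper nib's direction could only be guessed from one or two pixels. The first move call was refused because its rows lacked the jaw value; nothing moved.

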